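Pack the watchmaker's carrier

TASK

Pack the wooden carrier for a house call: slide the trough's cover fully open to its stop, find in the parts tray the one long spindle with a square collar at each end and none between, lay it down in the trough and let go, then slide the cover fully shut again. Stand every jar upright on the floor of a cell of its own (in any order, before or after). Leave the other parts in the tray, never lifting any of them out, and do not knock over the oil bottle.

Things in the scene. Friction and masses are not known exactly. Their poses are not given: they have to be found in the camera images.
- carrier: light wooden carrier, fixed, 190 x 214 mm in plan, all walls and partitions 34 mm high, floor 4 mm thick; six cells and, along one side, a covered trough. Origin: centre of its underside; x from trough side to cell side, y along the trough. Cell centres: x = 0.011 and 0.065, y = -0.070, 0 and 0.070. Each cell is 49 mm (x) by 65 mm (y) inside
- trough (a point): centre of the trough's floor (carrier x = -0.055, y = -0.052), 4 mm above the bench, axes as the carrier's. The trough is 70 mm wide (x) by 100 mm long (y) inside, its walls rise 30 mm above this floor; on its +y side is the solid deck, 34 mm high, on which the open cover parks
- cover (a joint): plywood cover of the trough, 80 x 105 mm, its top face 40 mm above the bench; slides along the carrier's +y. 0 = fully shut (stop), 0.104 m = fully open (stop), trough clear. Stiff to move by about 1.5 N, stays where left. It starts shut or up to 35 mm open
- cover_grip (a point): dark wooden grip block standing on the middle of the cover, 36 mm (along the carrier's x) by 16 mm (along y), from 40 to 66 mm above the bench; this point is 61 mm above the bench, on the block's centre; it moves with the cover, over the middle of the trough's width (carrier x = -0.055, y = -0.0525 + joint value)
- tray: dark steel parts tray, fixed, 250 x 180 mm outside, walls 4 mm thick and 28 mm high, floor 4 mm thick. Origin: centre of its underside; x along its 250 mm side. Six steel and brass parts lie in it in one layer, in any arrangement
- spindle_mid (a point): the spindle wanted: a round steel bar 12 mm thick and 72 mm long with one 20 mm square collar (8 mm long) at each end and nothing between (56 mm of bare bar). Lies in the tray on its collars. This point is its centre, 10 mm above what it lies on; x runs along the bar
- bar3: decoy: same length and thickness as the spindle, but with a third 20 mm square collar at mid-length; lies in the tray and stays there. Origin: centre of its underside
- shortbar: decoy: like the spindle but only 44 mm long, two 20 mm square collars; lies in the tray and stays there. Origin: centre of its underside
- plainbar: decoy: plain steel bar 70 x 12 x 12 mm, no collars; lies in the tray and stays there. Origin: centre of its underside
- nut: decoy: square steel nut 24 x 24 x 14 mm; lies in the tray and stays there. Origin: centre of its underside
- wheel: decoy: flat brass wheel, 38 mm across, 9 mm thick, with a 16 mm hub, 16 mm high over all; lies in the tray and stays there. Origin: centre of its underside
- jar0: small closed glass jar, a straight cylinder 40 mm across and 68 mm high with a thick heavy bottom, black lid and paper label, about 120 g, standing on the bench between carrier and tray. Origin: centre of its underside, z up. May be absent (four to six jars are there)
- jar1: small closed glass jar, a straight cylinder 40 mm across and 68 mm high with a thick heavy bottom, black lid and paper label, about 120 g, standing on the bench between carrier and tray. Origin: centre of its underside, z up. May be absent (four to six jars are there)
- jar2: small closed glass jar, a straight cylinder 40 mm across and 68 mm high with a thick heavy bottom, black lid and paper label, about 120 g, standing on the bench between carrier and tray. Origin: centre of its underside, z up. May be absent (four to six jars are there)
- jar3: small closed glass jar, a straight cylinder 40 mm across and 68 mm high with a thick heavy bottom, black lid and paper label, about 120 g, standing on the bench between carrier and tray. Origin: centre of its underside, z up. May be absent (four to six jars are there)
- jar4: small closed glass jar, a straight cylinder 40 mm across and 68 mm high with a thick heavy bottom, black lid and paper label, about 120 g, standing on the bench between carrier and tray. Origin: centre of its underside, z up. May be absent (four to six jars are there)
- jar5: small closed glass jar, a straight cylinder 40 mm across and 68 mm high with a thick heavy bottom, black lid and paper label, about 120 g, standing on the bench between carrier and tray. Origin: centre of its underside, z up. May be absent (four to six jars are there)
- bottle: bystander among the jars: green glass oil bottle, 40 mm across, narrow neck with cork, 93 mm high. Origin: centre of its underside
- spindle: the same spindle as a body; origin at the middle of its underside as it first lies, x along the bar
Not all that is in view belongs to the job. What is shaped like the shortbar but green is not meant. Leave any orange look-alike of the jar1 alone.

How it is judged (in metres and radians):
On the way, in this order (a step that is already met when the one before it is completed fails the run):
1. the cover is slid fully open (value of joint cover above 0.098 m), for 0.2 s.
2. the spindle lies in the trough, released (x of spindle_mid in the frame of carrier between -0.087 and -0.023 m and y of spindle_mid in the frame of carrier between -0.099 and -0.005 m and z of spindle_mid in the frame of carrier below 0.019 m and contact force between the fingers and spindle below 0.1 N), for 0.2 s.
3. the cover is slid fully shut (value of joint cover below 0.005 m), for 0.2 s.
At the end, for the whole second after the job is handed in: The cover is shut (within 5 mm of its stop) with the spindle lying in the trough under it; every jar that is there stands upright (within 0.12 rad) at rest on the floor of a cell, one per cell; the other five parts lie in the tray; the bottle stands (value of joint cover below 0.005 m and x of spindle_mid in the frame of carrier between -0.087 and -0.023 m and y of spindle_mid in the frame of carrier between -0.099 and -0.005 m and z of spindle_mid in the frame of carrier below 0.019 m and x of jar0 in the frame of carrier between -0.012 and 0.088 m and y of jar0 in the frame of carrier between -0.098 and 0.098 m and z of each of jar0, jar1, jar2, jar3, jar4, jar5 in the frame of carrier below 0.009 m and angle between each of jar0, jar1, jar2, jar3, jar4, jar5's own z axis and vertical below 0.12 rad and linear speed of each of jar0, jar1, jar2, jar3, jar4, jar5 below 0.02 m/s and x of jar1 in the frame of carrier between -0.012 and 0.088 m and y of jar1 in the frame of carrier between -0.098 and 0.098 m and x of jar2 in the frame of carrier between -0.012 and 0.088 m and y of jar2 in the frame of carrier between -0.098 and 0.098 m and x of jar3 in the frame of carrier between -0.012 and 0.088 m and y of jar3 in the frame of carrier between -0.098 and 0.098 m and x of jar4 in the frame of carrier between -0.012 and 0.088 m and y of jar4 in the frame of carrier between -0.098 and 0.098 m and x of jar5 in the frame of carrier between -0.012 and 0.088 m and y of jar5 in the frame of carrier between -0.098 and 0.098 m and x of bar3 in the frame of tray between -0.125 and 0.125 m and y of bar3 in the frame of tray between -0.09 and 0.09 m and height (world z) of each of bar3, shortbar, plainbar, nut, wheel below 0.035 m and x of shortbar in the frame of tray between -0.125 and 0.125 m and y of shortbar in the frame of tray between -0.09 and 0.09 m and x of plainbar in the frame of tray between -0.125 and 0.125 m and y of plainbar in the frame of tray between -0.09 and 0.09 m and x of nut in the frame of tray between -0.125 and 0.125 m and y of nut in the frame of tray between -0.09 and 0.09 m and x of wheel in the frame of tray between -0.125 and 0.125 m and y of wheel in the frame of tray between -0.09 and 0.09 m and angle between bottle's own z axis and vertical below 0.2 rad); the robot touches nothing.
It fails at once if another part is lifted out of the tray (height (world z) of any of bar3, shortbar, plainbar, nut, wheel above 0.08 m).
It fails at once if the oil bottle is knocked over (angle between bottle's own z axis and vertical above 0.6 rad).
Of jar0, jar1, jar2, jar3, jar4, jar5 only 4 to 6 are there at a start; the rules pass over those that are not, and their reading is None.
At some moment in a run one of jar0, jar1, jar2, jar3, jar4, jar5 may be knocked a few centimetres aside while the robot is not near it.
It also fails if it takes over 210 s, if anything falls off the work surface, if the arm or the gripper's body presses on something with over 40 N, if the wrist force passes 120 N, or if a joint passes its speed limit or range.

ROBOT

A 6-joint arm with a two-finger parallel gripper is mounted at the origin on the work surface. World frame = base frame: x ahead of the robot, y to its left, z up, the work surface at z = 0. Lengths are in m, angles in degrees, forces in N, time in s.
With the tool pointing down it reaches from about 0.275 to 0.85 m from the base axis. Payload 5.2 kg.
Tool frame: the origin (TCP) lies midway between the tips of the shut fingers; the grasp point (between the pads) lies 19 mm behind it; z points along the fingers, y is the line along which they close (so a half turn about z gives the same grasp; the last joint's range is limited). The gripper opens to 85 mm and grips with 20 to 120 N. Pads are 22 mm wide; open, the fingers measure 114 mm over their backs; the gripper's body (76 mm by 85 mm) begins 54 mm behind the grasp point. The pads swing forward as they close: fully open they stand 13 mm farther back than shut.
Start: joints at [58.224, 14.817, 87.949, -0, 77.235, -11.62], TCP at [0.19, 0.516, 0.231] pointing down, gripper open.
Joint ranges: [-179.93, 179.93], [-52.35, 119.4], [10.71, 147.94], [-69.91, 249.91], [12.55, 155.21], [-178.61, 178.61]. Speed limits (degrees/s): [147.25, 147.25, 180, 180, 180, 180].

INTERFACE

Orientations are given as a 3x3 rotation matrix whose columns are the frame's x, y, z axes.
In Python, from cell import bot gives the robot as it stands.
- The arm moves only by the tool arm_command, never from a script. Its argument "commands" is a list that holds one entry, the list of rows, each a list of 6 numbers: the shift along the tool's x, y, z normalised to -1 to 1, where 1 is 0.025 m, then the turn, a rotation vector about the tool's x, y, z normalised to -1 to 1, where 1 is 0.5 rad. In form: [[[tx, ty, tz, ax, ay, az], ...]]. A call has 1 to 10 rows; each row shifts and turns the commanded pose from where the row before left it, along the tool's axes as they then stand; what a row does not reach is not made up. A row lasts 1/10 s, in which the tool goes at most 50 mm and 8.59 degrees, less where a joint would pass 70% of its speed; a pose out of reach is approached as far as the arm can. A call with a number of a shift or a turn outside -1 to 1 is refused whole. A call with a gripper value outside its range is refused whole. "fingers" is the opening, from -1 (shut) to 1 (fully open), set as the call begins (left out, the last holds). The fingers move at their own pace and stop on an object; "squeeze" is the grip in N (left out, the last holds). Time passes only in rows, so rows that do not move let the fingers close. It gives the time, the measured TCP pose, the force, the opening and the grip force at its end, in the units of the state.
- bot.observe(): the state, without advancing time (a new reading comes with each control period).
- bot.camera(name): name is "scene" or "top"; returns the picture (480x640x3 uint8, red, green, blue); there is no depth.
- bot.get_calibration(name): a dict with "K" (3x3 intrinsics, pixels), "rvec" (rotation vector, rad) and "tvec" (3), from world to camera coordinates, as OpenCV has them. Camera axes: x right, y down, z forward; pixel columns grow to the right and rows downward; lengths in m; the calibration is good to about 2 mm. A picture is of the moment at which its call begins. get_calibration takes no time and is no camera call.
- bot.sign_off(): hands the job in; it is judged then, once.
The state is a dict: "time_s": time; "joint_pos": joint angles; "qvel": joint speeds; "effort": joint torques, N m; "eef_pos": TCP position; "tool_rot": TCP orientation; "force": force on the tool from outside, world axes, zero at the start; "moment": the same for the moment, N m; "gripper_width": finger opening in m; "finger_force": force on a finger pad.
Only numpy, scipy, OpenCV 4.12 (cv2) and the standard library are available. Lean on these libraries where they do the work, as an engineer would, in place of code of your own. Each camera call takes 0.05 s, during which the arm holds its last target. There are 200 camera calls.

## Working session

There is one attempt and no reset: what is moved stays moved. The work goes in short steps, Python scripts to look and compute and a tool call to move; the robot and the scene stay as the last step left them, time stands still between calls to the robot, and variables do not carry over. Pictures are saved under pics/ and viewed, at most 14 in all, crops included, and the job is handed in when it is done.

Besides the shell and the picture viewer there is one more tool, called after "Emit:" by a JSON object that holds its "name" and its "arguments". arm_command: Moves the arm, as the interface text tells. Its arguments: {"type":"object","properties":{"commands":{"type":"array"},"fingers":{"type":"number"},"squeeze":{"type":"number"}},"required":["commands"]}

```bash
ls; mkdir -p pics; python3 - <<'E'
from cell import bot
import cv2
print(bot.observe())
for n in("scene","top"):
    print(n,bot.get_calibration(n)); cv2.imwrite(f"pics/{n}0.png",bot.camera(n)[:,:,::-1])
E
```

```text
pics
{'time_s': 0.0, 'joint_pos': array([ 5.82232191e+01,  1.48589032e+01,  8.80127437e+01,  2.12992985e-03,
        7.72329994e+01, -1.16210807e+01]), 'qvel': array([ 0.05709655, -0.07410594,  0.02005818, -0.00696446, -0.04297915,
       -0.019527  ]), 'effort': array([ 3.18509237e-04, -4.46021712e+01, -2.90571874e+01, -3.40571323e-04,
        1.15182088e-02,  1.66880227e-05]), 'eef_pos': array([0.18920983, 0.51586677, 0.23046636]), 'tool_rot': array([[-9.38756677e-01,  3.44579333e-01, -9.92635527e-04],
       [ 3.44580526e-01,  9.38755511e-01, -1.53356055e-03],
       [ 4.03408800e-04, -1.78168308e-03, -9.99998331e-01]]), 'force': array([-0.25140425, -0.41446423, -0.14580039]), 'moment': array([0.03795138, 0.05275081, 0.00673782]), 'finger_force': 0.0, 'gripper_width': 0.08556433052220136}
scene {'K': array([[513.97481449,   0.        , 316.91589611],
       [  0.        , 513.97481449, 240.75369596],
       [  0.        ,   0.        ,   1.        ]]), 'rvec': array([ 1.60812076,  1.87690567, -0.8275871 ]), 'tvec': array([ 0.02052141, -0.3221184 ,  1.53095127])}
top {'K': array([[517.74984253,   0.        , 316.46557858],
       [  0.        , 517.74984253, 237.55946372],
       [  0.        ,   0.        ,   1.        ]]), 'rvec': array([ 2.22076581, -1.93886505,  0.24953909]), 'tvec': array([0.0019516 , 0.5528412 , 1.16490992])}
```

View pics/top0.png

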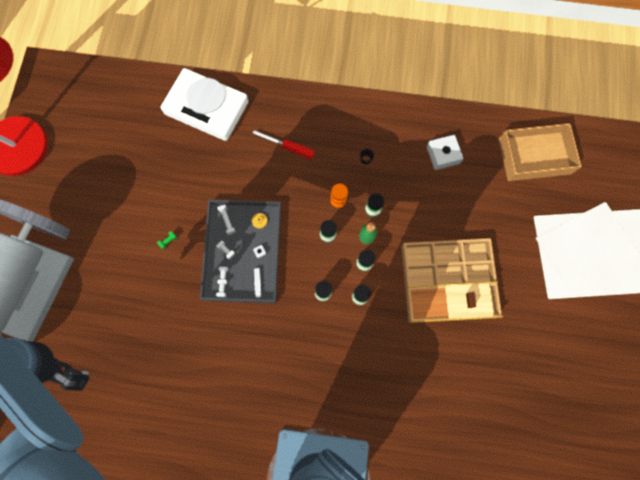

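View pics/scene0.png

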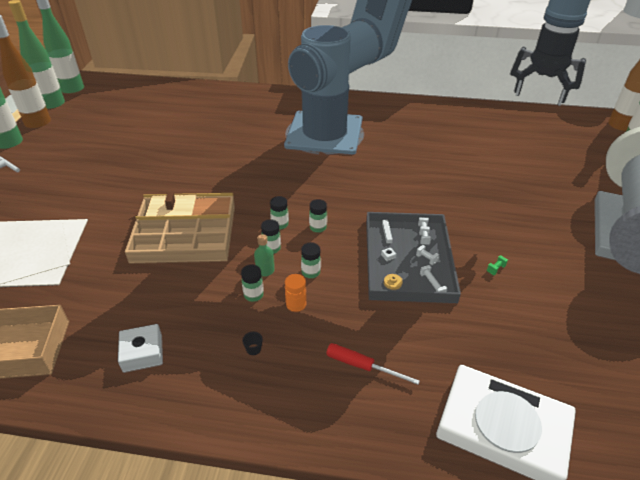

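The top view shows the tray (205–280, 200–300). The long bars in it are at (226,219), with two end collars, and at (222,282), with three collars. The short bar is at (226,250) and the plain bar at (258,282).

There are five jars, with lids at (375,204), (328,231), (365,260), (323,291) and (361,294). The bottle is at (368,233) and the orange look-alike at (339,195). The carrier is at right, with the grip at (471,299), nearly shut.

Candidates for the spindle are A (226,219), B (222,282, three collars), C (226,250, short) and the green one at (167,240). I choose A and will check it in a crop.

```bash
cat > h.py <<'E'
import numpy as np, cv2
from cell import bot
cal={n:bot.get_calibration(n) for n in("scene","top")}
def ray(n,uv):
    c=cal[n];R=cv2.Rodrigues(c["rvec"])[0];o=-R.T@c["tvec"]
    d=R.T@np.linalg.inv(c["K"])@np.array([uv[0],uv[1],1.]);return o,d
def plane(n,uv,z):
    o,d=ray(n,uv);return (o+d*(z-o[2])/d[2])[:3]
def tri(a,b):  # top px, scene px -> point, gap
    (o1,d1),(o2,d2)=ray("top",a),ray("scene",b)
    s=np.linalg.lstsq(np.c_[d1,-d2],o2-o1,rcond=None)[0]
    p,q=o1+d1*s[0],o2+d2*s[1];return (p+q)/2,np.linalg.norm(p-q)
def proj(n,P):
    c=cal[n];return cv2.projectPoints(np.array([P],float),c["rvec"],c["tvec"],c["K"],None)[0].ravel()
def blobs(img,mask,roi,amin,amax=9e9):
    x0,y0,x1,y1=roi;m=np.zeros(mask.shape,np.uint8);m[y0:y1,x0:x1]=mask[y0:y1,x0:x1]
    k,l,s,c=cv2.connectedComponentsWithStats(m.astype(np.uint8))
    return [(c[i].round(1),s[i]) for i in range(1,k) if amin<=s[i][4]<=amax]
E
python3 - <<'E'
from h import *
t=cv2.imread("pics/top0.png");s=cv2.imread("pics/scene0.png")
for n,im,roi in(("top",t,(300,185,400,310)),("scene",s,(230,190,335,310))):
    m=(im.max(2)<42).astype(np.uint8)
    print(n,[(tuple(c),tuple(st)) for c,st in blobs(im,m,roi,40)])
# grip
print("grip",[(tuple(c),tuple(st)) for c,st in blobs(t,(t.max(2)<90),(452,285,492,318),20)],[(tuple(c),tuple(st)) for c,st in blobs(s,(s.max(2)<100),(155,190,190,215),10)])
# parts: bright in tray
for n,im,roi in(("top",t,(211,205,276,296)),("scene",s,(372,214,455,296))):
    print(n,[(tuple(c),tuple(st)) for c,st in blobs(im,(im.max(2)>110),roi,25)])
a=cv2.resize(t[195:305,200:285],None,fx=4.6,fy=4.6,interpolation=cv2.INTER_CUBIC)
b=cv2.resize(t[232:327,398:506],None,fx=3.7,fy=3.7,interpolation=cv2.INTER_CUBIC)
c=np.zeros((600,800,3),np.uint8);c[:a.shape[0],:a.shape[1]]=a;c[:b.shape[0],395:395+b.shape[1]]=b
cv2.imwrite("pics/crop1.png",c)
E
```

```text
top [((np.float64(375.6), np.float64(201.0)), (np.int32(369), np.int32(194), np.int32(15), np.int32(15), np.int32(183))), ((np.float64(328.5), np.float64(228.0)), (np.int32(322), np.int32(221), np.int32(14), np.int32(15), np.int32(160))), ((np.float64(366.7), np.float64(257.6)), (np.int32(360), np.int32(251), np.int32(15), np.int32(15), np.int32(162))), ((np.float64(323.4), np.float64(288.4)), (np.int32(317), np.int32(282), np.int32(14), np.int32(15), np.int32(136))), ((np.float64(362.3), np.float64(292.4)), (np.int32(355), np.int32(285), np.int32(16), np.int32(16), np.int32(150)))]
scene [((np.float64(278.5), np.float64(207.5)), (np.int32(271), np.int32(204), np.int32(16), np.int32(7), np.int32(69))), ((np.float64(317.8), np.float64(210.8)), (np.int32(311), np.int32(208), np.int32(15), np.int32(7), np.int32(65))), ((np.float64(270.2), np.float64(231.7)), (np.int32(262), np.int32(227), np.int32(17), np.int32(9), np.int32(76))), ((np.float64(310.6), np.float64(256.0)), (np.int32(302), np.int32(252), np.int32(18), np.int32(8), np.int32(79))), ((np.float64(250.8), np.float64(273.7)), (n
[... 1029 characters left out ...]
(np.float64(424.1), np.float64(230.1)), (np.int32(418), np.int32(217), np.int32(13), np.int32(27), np.int32(250))), ((np.float64(387.1), np.float64(231.2)), (np.int32(382), np.int32(220), np.int32(11), np.int32(24), np.int32(163))), ((np.float64(427.2), np.float64(254.3)), (np.int32(416), np.int32(245), np.int32(23), np.int32(20), np.int32(199))), ((np.float64(388.5), np.float64(253.6)), (np.int32(381), np.int32(247), np.int32(16), np.int32(14), np.int32(145))), ((np.float64(432.1), np.float64(278.7)), (np.int32(420), np.int32(265), np.int32(27), np.int32(28), np.int32(244))), ((np.float64(392.8), np.float64(280.8)), (np.int32(384), np.int32(273), np.int32(19), np.int32(17), np.int32(246)))]
```

View pics/crop1.png

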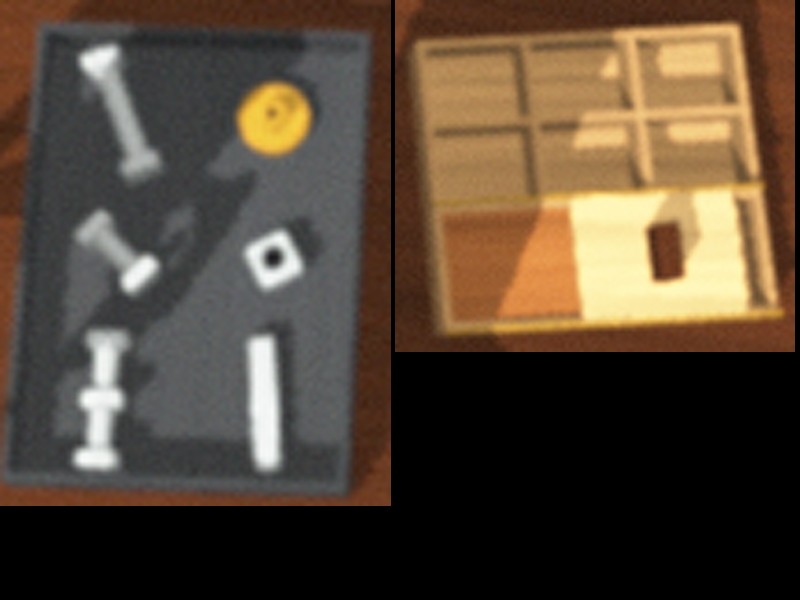

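The crop confirms A: a long bar with a collar at each end and none between. The cover is slightly open. I'll take a scene-view crop for the second view of the carrier and spindle.

```bash
python3 - <<'E'
from h import *
s=cv2.imread("pics/scene0.png")
a=cv2.resize(s[183:273,118:242],None,fx=5,fy=5,interpolation=cv2.INTER_CUBIC) #620x450
b=cv2.resize(s[255:300,410:455],None,fx=4,fy=4,interpolation=cv2.INTER_CUBIC)
c=np.zeros((450,800,3),np.uint8);c[:,:620]=a;c[:180,620:]=b
cv2.imwrite("pics/crop2.png",c)
jt=[(375.6,201),(328.5,228),(366.7,257.6),(323.4,288.4),(362.3,292.4)]
js=[(250.8,269),(310.6,252),(270.2,229),(317.8,208),(278.5,205)]
for a_,z in zip(jt,js):
    p=plane("top",a_,.068);print(p.round(4),"scene px of it",proj("scene",p).round(1))
tl,tr,br,bl=[plane("top",u,.034) for u in((402.9,243.4),(491.2,238.8),(502.9,317.1),(409.4,322))]
for q in(tl,tr,br,bl):print(q.round(4),proj("scene",q).round(1))
print([np.linalg.norm(x-y).round(4) for x,y in((tl,tr),(tr,br),(br,bl),(bl,tl))])
for u in((630-395)/3.7+398,118/3.7+232),((528-395)/3.7+398,125/3.7+232):
    p=plane("top",u,.034);print("part",p.round(4),proj("scene",p).round(1))
g=plane("top",((665-395)/3.7+398,251/3.7+232),.066);print("grip",g.round(4),proj("scene",g).round(1))
for u in((221.7,208.5),(230.7,230.4)):
    p=plane("top",u,.022);print("col",p.round(4),proj("scene",p).round(1))
for n in cal: print(n, ray(n,(0,0))[0])
E
```

```text
[ 0.6582 -0.0536  0.068 ] scene px of it [249.5 271. ]
[0.5752 0.0511 0.068 ] scene px of it [309.  248.1]
[ 0.5155 -0.0477  0.068 ] scene px of it [268.5 224.7]
[0.429  0.0442 0.068 ] scene px of it [316.5 204.3]
[ 0.4319 -0.0466  0.068 ] scene px of it [277.  201.2]
[ 0.5705 -0.1342  0.034 ] [224.5 249. ]
[ 0.6116 -0.3483  0.034 ] [122.1 251.4]
[ 0.4238 -0.3857  0.034 ] [140.8 196.9]
[ 0.3825 -0.1672  0.034 ] [233.3 195.2]
[np.float64(0.218), np.float64(0.1914), np.float64(0.2223), np.float64(0.1909)]
part [ 0.5388 -0.2801  0.034 ] [165.1 232.5]
part [ 0.5251 -0.214   0.034 ] [195.6 231.5]
grip [ 0.4491 -0.299   0.066 ] [168.8 196. ]
col [0.6017 0.3236 0.022 ] [439.9 287.8]
col [0.5487 0.2913 0.022 ] [423.8 267.6]
scene [1.33724053 0.18280824 0.79143041]
top [0.24540716 0.04323755 1.26513168]
```

View pics/crop2.png

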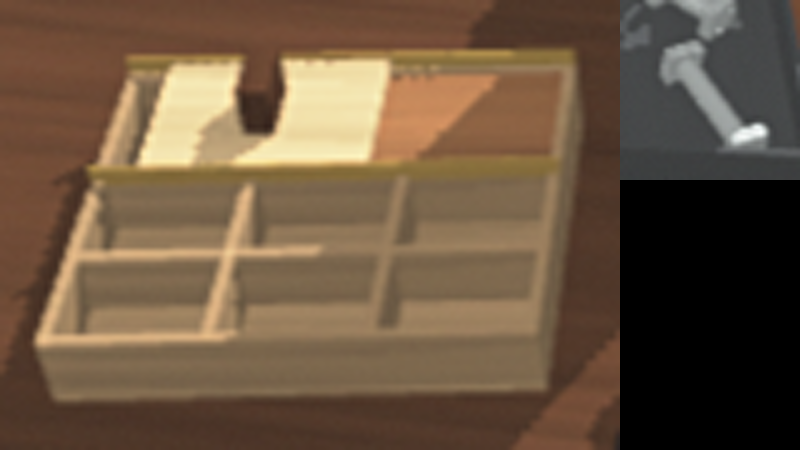

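Top predictions match the scene view to within about 1–2 px: carrier front corners at scene (125,252) and (228,250), spindle collars at (441,288) and (426,269). Next are refined two-view fits.

```bash
cat >> h.py <<'E'
def fit(P,Q): # rigid 2D: carrier pts P -> world Q
    P,Q=np.array(P),np.array(Q)[:,:2];a,b=P-P.mean(0),Q-Q.mean(0)
    th=np.arctan2((a[:,0]*b[:,1]-a[:,1]*b[:,0]).sum(),(a*b).sum());c,s=np.cos(th),np.sin(th);R=np.array([[c,-s],[s,c]])
    t=Q.mean(0)-R@P.mean(0);return th,t,np.linalg.norm(P@R.T+t-Q,axis=1)
def lid(n,im,c,z=.068,r=.02):
    "far edge of dark lid: sub-pixel up the column, minus radius; u from row extents"
    g=im.max(2).astype(float);u=int(round(c[0]));v=int(round(c[1]))
    def edge(p,lv=62): # first crossing
        i=np.argmax(p>lv); return i-(p[i]-lv)/(p[i]-p[i-1])
    l=edge(g[v,u:u-16:-1]);rr=edge(g[v,u:u+16]);up=np.mean([edge(g[v:v-20:-1,k]) for k in(u-1,u,u+1)])
    uc=u+(rr-l)/2;e=plane(n,(uc,v-up),z);o=ray(n,(0,0))[0];d=e[:2]-o[:2];d/=np.linalg.norm(d)
    return e[:2]-r*d,(l+rr).round(1)
E
python3 - <<'E'
from h import *
t=cv2.imread("pics/top0.png");s=cv2.imread("pics/scene0.png")
f=lambda x,y,k,ox,oy:((x+.5)/k-.5+ox,(y+.5)/k-.5+oy)
P=[(.095,.107),(.095,-.107),(-.095,-.107),(-.095,.107),(.038,-.035),(.038,.035)]
T=[f(x-395,y,3.7,398,232) for x,y in((413,42),(740,25),(783,315),(437,333),(630,118),(528,125))]
S=[f(x,y,5,118,183) for x,y in((548,335),(35,345),(127,60),(577,52),(226,251),(388,252))]
for n,U in(("top",T),("scene",S)):
    th,tt,e=fit(P,[plane(n,u,.034) for u in U]);print(n,"carrier",np.degrees(th).round(2),tt.round(4),e.round(4))
X=[tri(a,b) for a,b in zip(T,S)];print("z",[(p[2].round(4),g.round(4)) for p,g in X])
print(fit(P,[p for p,g in X]))
a,b=f(665-395,251,3.7,398,232),f(262,55,5,118,183);print("grip top",tri(a,b),plane("top",a,.066),plane("scene",b,.066))
for a,b in((f(100,62,4.6,200,195),f(748-620,130,4,410,255)),(f(141,163,4.6,200,195),f(685-620,58,4,410,255))):
    print("collar",tri(a,b),plane("top",a,.024),plane("scene",b,.024))
jt=[(375.6,201),(328.5,228),(366.7,257.6),(323.4,288.4),(362.3,292.4)]
js=[(250.8,270),(310.6,253),(270.2,230),(317.8,209),(278.5,206)]
for a,b in zip(jt,js): print("jar",*lid("top",t,a),*lid("scene",s,b), tri(a,b)[0][2].round(3))
E
```

```text
top carrier 10.88 [ 0.4971 -0.2563] [0.0013 0.0044 0.0054 0.003  0.0046 0.0026]
scene carrier 11.11 [ 0.4945 -0.2563] [0.0065 0.0029 0.0089 0.0066 0.0025 0.0052]
z [(np.float64(0.0336), np.float64(0.005)), (np.float64(0.0344), np.float64(0.0046)), (np.float64(0.0412), np.float64(0.0032)), (np.float64(0.0407), np.float64(0.0021)), (np.float64(0.0337), np.float64(0.0054)), (np.float64(0.0308), np.float64(0.0012))]
(np.float64(0.18684396620810031), array([ 0.49678247, -0.25546974]), array([0.00205686, 0.00259831, 0.00236812, 0.00208882, 0.00091288,
       0.00090827]))
grip top (array([ 0.44848463, -0.2956316 ,  0.07298835]), np.float64(0.0010598384869463034)) [ 0.4498352  -0.29815439  0.066     ] [ 0.43990796 -0.29968511  0.066     ]
collar (array([0.60197594, 0.32536585, 0.0245377 ]), np.float64(0.002461082658051517)) [0.60209285 0.32422653 0.024     ] [0.60117208 0.32671757 0.024     ]
collar (array([0.55009778, 0.29458619, 0.01937634]), np.float64(0.00294632660670299)) [0.54896127 0.29215776 0.024     ] [0.55447184 0.29539418 0.024     ]
jar [ 0.66059468 -0.04733959] 16.5 [ 0.65783737 -0.05005684] 19.6 0.07
jar [0.57474649 0.0531558 ] 16.2 [0.57788797 0.0544608 ] 18.2 0.057
jar [ 0.51762947 -0.03959527] 16.7 [ 0.51739626 -0.04296398] 17.7 0.055
jar [0.42759315 0.04599906] 16.3 [0.43045931 0.04722665] 16.3 0.056
jar [ 0.43306683 -0.03688932] 17.4 [ 0.43090232 -0.04373999] 16.9 0.056
```

```bash
cat > plan.py <<'E'
import sys;from h import *
TH=10.8;O=np.array([.4968,-.2555])
def C(x,y):
    c,s=np.cos(np.radians(TH)),np.sin(np.radians(TH));return O+np.array([c*x-s*y,s*x+c*y])
def go(x,y,z,yaw):
    "shift in tool units (tool as it stands), turn az units; yaw = wanted world angle of tool y (mod 180)"
    o=bot.observe();R=o["tool_rot"];d=R.T@(np.array([x,y,z])-o["eef_pos"])/.025
    a=np.degrees(np.arctan2(R[1,1],R[0,1]));r=(yaw-a+90)%180-90
    b=np.radians(yaw);Ry=np.array([[-np.sin(b+0),np.cos(b),0]])
    c,s=np.cos(np.radians(r)),np.sin(np.radians(r));R2=np.array([[c,-s,0],[s,c,0],[0,0,1]])@R
    d2=R2.T@(np.array([x,y,z])-o["eef_pos"])/.025
    print("t",round(o["time_s"],1),"pos",o["eef_pos"].round(4),"yaw",a.round(1),"F",o["force"].round(1),"w",round(o["gripper_width"],4),"| now-axes",d.round(2),"after-turn axes",d2.round(2),"az",round(-np.radians(r)/.5,2))
E
echo ok
```

```text
ok
```

Emit:
{"name": "arm_command", "arguments": {"commands": [[[0,0,0,0,0,-0.27],[0,0,0,0,0,-0.27],[0,0,0,0,0,-0.27],[0,0,0,0,0,-0.27],[-0.12,-1,0,0,0,0],[-0.12,-1,0,0,0,0],[-0.12,-1,0,0,0,0],[-0.12,-1,0,0,0,0],[-0.12,-1,0,0,0,0],[-0.12,-1,0,0,0,0]]], "fingers": 0, "squeeze": 40}}

```text
time_s: 1.1
eef_pos: [0.2352, 0.3712, 0.2309]
tool_rot: [[-0.982, -0.187, -0.001], [-0.187, 0.982, -0.001], [0.001, -0.0, -1.0]]
force: [0.4, -0.3, 0.2]
gripper_width: 0.0425
finger_force: 0.0
```

Emit:
{"name": "arm_command", "arguments": {"commands": [[[-0.12,-1,0,0,0,0],[-0.12,-1,0,0,0,0],[-0.12,-1,0,0,0,0],[-0.12,-1,0,0,0,0],[-0.12,-1,0,0,0,0],[-0.12,-1,0,0,0,0],[-0.12,-1,0,0,0,0],[-0.12,-1,0,0,0,0],[-0.12,-1,0,0,0,0],[-0.12,-1,0,0,0,0]]]}}

```text
time_s: 2.1
eef_pos: [0.3113, 0.1314, 0.2311]
tool_rot: [[-0.982, -0.187, -0.0], [-0.187, 0.982, 0.0], [0.0, 0.0, -1.0]]
force: [0.3, -0.8, -0.0]
gripper_width: 0.0427
finger_force: 0.0
```

Emit:
{"name": "arm_command", "arguments": {"commands": [[[-0.12,-1,0,0,0,0],[-0.12,-1,0,0,0,0],[-0.12,-1,0,0,0,0],[-0.12,-1,0,0,0,0],[-0.12,-1,0,0,0,0],[-0.12,-1,0,0,0,0],[-0.12,-1,0,0,0,0],[-0.12,-1,0,0,0,0],[-0.12,-1,0,0,0,0],[-0.12,-1,0,0,0,0]]]}}

```text
time_s: 3.1
eef_pos: [0.3877, -0.1085, 0.231]
tool_rot: [[-0.982, -0.187, -0.0], [-0.187, 0.982, 0.0], [0.0, 0.0, -1.0]]
force: [-0.4, -0.4, -0.2]
gripper_width: 0.0427
finger_force: 0.0
```

```bash
python3 -c "
from plan import *
print(C(-.055,-.0315)); go(.4487,-.2965,.047,100.8)"
```

```text
[ 0.44867671 -0.29674802]
t 3.1 pos [ 0.3877 -0.1085  0.231 ] yaw 100.8 F [-0.4 -0.4 -0.2] w 0.0427 | now-axes [-1.   -7.85  7.36] after-turn axes [-0.99 -7.85  7.36] az -0.0
```

Emit:
{"name": "arm_command", "arguments": {"commands": [[[-0.12,-0.98,0,0,0,0],[-0.12,-0.98,0,0,0,0],[-0.12,-0.98,0,0,0,0],[-0.12,-0.98,0,0,0,0],[-0.12,-0.98,0.5,0,0,0],[-0.12,-0.98,1,0,0,0],[-0.12,-0.98,1,0,0,0],[-0.12,-0.98,1,0,0,0],[0,0,1,0,0,0],[0,0,0.7,0,0,0]]]}}

```text
time_s: 4.1
eef_pos: [0.4471, -0.2957, 0.0989]
tool_rot: [[-0.983, -0.186, -0.002], [-0.186, 0.983, 0.002], [0.002, 0.003, -1.0]]
force: [0.4, 0.0, 0.1]
gripper_width: 0.0428
finger_force: 0.0
```

```bash
python3 -c "
from plan import *
t=bot.camera('top');s=bot.camera('scene')
go(.4487,-.2965,.047,100.8)
a=cv2.resize(t[220:330,390:520],None,fx=3,fy=3);b=cv2.resize(s[140:270,110:245],None,fx=3,fy=3)
c=np.zeros((390,800,3),np.uint8);c[:330,:390]=a;c[:,392:392+405]=b[:,:405]
cv2.imwrite('pics/p3.png',c[:,:,::-1])"
```

```text
t 4.2 pos [ 0.4462 -0.2941  0.0982] yaw 100.8 F [ 0.1 -0.8  0.8] w 0.0427 | now-axes [-0.09 -0.12  2.05] after-turn axes [-0.09 -0.12  2.05] az -0.0
```

View pics/p3.png

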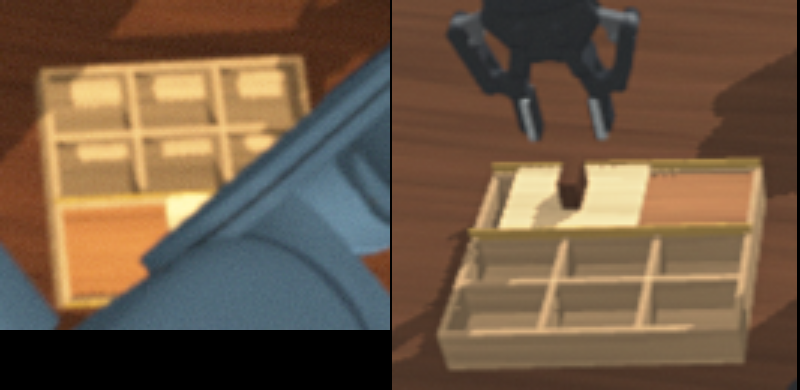

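The scene crop shows the fingers straddling the grip block (block at 570,185), so I'll lower and grip.

Emit:
{"name": "arm_command", "arguments": {"commands": [[[-0.09,-0.1,1,0,0,0],[0,0,0.7,0,0,0],[0,0,0.35,0,0,0]]]}}

```text
time_s: 4.5
eef_pos: [0.4504, -0.2973, 0.0496]
tool_rot: [[-0.982, -0.187, -0.001], [-0.187, 0.982, 0.001], [0.001, 0.001, -1.0]]
force: [0.2, -0.2, 0.1]
gripper_width: 0.0426
finger_force: 0.0
```

Emit:
{"name": "arm_command", "arguments": {"commands": [[[0,0,0,0,0,0],[0,0,0,0,0,0],[0,0,0,0,0,0],[0,0,0,0,0,0]]], "fingers": -1, "squeeze": 40}}

```text
time_s: 4.9
eef_pos: [0.4511, -0.2982, 0.0511]
tool_rot: [[-0.982, -0.187, 0.001], [-0.187, 0.982, -0.001], [-0.001, -0.002, -1.0]]
force: [0.1, -0.8, 1.6]
gripper_width: 0.0147
finger_force: 42.0
```

Emit:
{"name": "arm_command", "arguments": {"commands": [[[0,0.3,0,0,0,0],[0,0.5,0,0,0,0],[0,0.5,0,0,0,0],[0,0.5,0,0,0,0],[0,0.5,0,0,0,0],[0,0.4,0,0,0,0]]]}}

```text
time_s: 5.5
eef_pos: [0.4382, -0.2304, 0.051]
tool_rot: [[-0.982, -0.188, 0.001], [-0.188, 0.982, -0.001], [-0.001, -0.002, -1.0]]
force: [-0.7, -2.3, 4.7]
gripper_width: 0.0149
finger_force: 42.6
```

Emit:
{"name": "arm_command", "arguments": {"commands": [[[0,0.2,0,0,0,0],[0,0.2,0,0,0,0],[0,0.1,0,0,0,0],[0,0,0,0,0,0]]]}}

```text
time_s: 5.9
eef_pos: [0.4358, -0.218, 0.051]
tool_rot: [[-0.982, -0.188, 0.001], [-0.188, 0.982, -0.0], [-0.001, -0.001, -1.0]]
force: [-0.5, 0.3, 6.7]
gripper_width: 0.0148
finger_force: 42.8
```

Emit:
{"name": "arm_command", "arguments": {"commands": [[[0,0.1,0,0,0,0],[0,0.1,0,0,0,0],[0,0.1,0,0,0,0],[0,0,0,0,0,0]]]}}

```text
time_s: 6.3
eef_pos: [0.4356, -0.2163, 0.0511]
tool_rot: [[-0.982, -0.189, 0.004], [-0.189, 0.982, -0.01], [-0.002, -0.01, -1.0]]
force: [-2.7, -19.7, -5.2]
gripper_width: 0.0147
finger_force: 41.3
```

Force has built up at the stop, so the cover is fully open. I'll release it and go to the spindle.

Emit:
{"name": "arm_command", "arguments": {"commands": [[[0,-0.2,0,0,0,0],[0,0,0,0,0,0],[0,0,0,0,0,0],[0,0,0,0,0,0],[0,0,-0.5,0,0,0],[0,0,-1,0,0,0],[0,0,-1,0,0,0],[0,0,-1,0,0,0],[0,0,-1,0,0,0]]], "fingers": 0}}

```text
time_s: 7.2
eef_pos: [0.435, -0.2158, 0.1634]
tool_rot: [[-0.982, -0.188, -0.0], [-0.188, 0.982, 0.001], [0.0, 0.001, -1.0]]
force: [-0.1, 0.8, -0.4]
gripper_width: 0.0429
finger_force: 0.0
```

```bash
python3 -c "
from plan import *
go(.576,.310,.1,121)
t=bot.camera('top');s=bot.camera('scene')
c=np.hstack([cv2.resize(t[220:330,390:520],None,fx=3,fy=3),cv2.resize(s[180:290,110:245],None,fx=3,fy=3)])
cv2.imwrite('pics/p4.png',c[:,:,::-1])"
```

```text
t 7.2 pos [ 0.435  -0.2158  0.1634] yaw 100.8 F [-0.1  0.8 -0.4] w 0.0429 | now-axes [-9.49 19.6   2.55] after-turn axes [-15.67  15.12   2.54] az -0.7
```

View pics/p4.png

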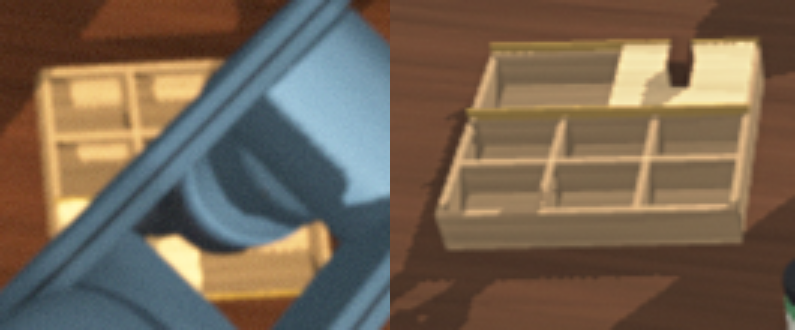

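The scene crop shows the cover parked on the deck with the trough clear. I'll move to above the spindle.

Emit:
{"name": "arm_command", "arguments": {"commands": [[[-0.47,0.98,0,0,0,0],[-0.47,0.98,0,0,0,0],[-0.47,0.98,0,0,0,0],[-0.47,0.98,0,0,0,0],[-0.47,0.98,0,0,0,0],[-0.47,0.98,0,0,0,0],[-0.47,0.98,0,0,0,0],[-0.47,0.98,0,0,0,0],[-0.47,0.98,0,0,0,0],[-0.47,0.98,0,0,0,0]]], "fingers": -0.2}}

```text
time_s: 8.3
eef_pos: [0.5041, 0.0476, 0.1614]
tool_rot: [[-0.982, -0.187, -0.002], [-0.187, 0.982, 0.0], [0.002, 0.001, -1.0]]
force: [1.4, 0.2, 0.3]
gripper_width: 0.0342
finger_force: 0.0
```

Emit:
{"name": "arm_command", "arguments": {"commands": [[[-0.47,0.98,0,0,0,0],[-0.47,0.98,0,0,0,0],[-0.47,0.98,0,0,0,0],[-0.47,0.98,0,0,0,0],[-0.47,0.98,0,0,0,0],[-0.47,0.98,0,0,0,0],[-0.47,0.98,0,0,0,0],[-0.47,0.98,0,0,0,0],[-0.47,0.98,0,0,0,0],[-0.47,0.98,0,0,0,0]]]}}

```text
time_s: 9.3
eef_pos: [0.5735, 0.3099, 0.161]
tool_rot: [[-0.982, -0.188, -0.002], [-0.188, 0.982, -0.001], [0.002, -0.0, -1.0]]
force: [-0.1, 0.8, 1.4]
gripper_width: 0.0339
finger_force: 0.0
```

Emit:
{"name": "arm_command", "arguments": {"commands": [[[0,0,0.8,0,0,-0.24],[0,0,1,0,0,-0.23],[0,0,1,0,0,-0.23],[0,0,0,0,0,0]]]}}

```text
time_s: 9.7
eef_pos: [0.5705, 0.3079, 0.0872]
tool_rot: [[-0.858, -0.514, -0.009], [-0.514, 0.858, -0.003], [0.01, 0.002, -1.0]]
force: [-0.5, 0.1, -1.0]
gripper_width: 0.0339
finger_force: 0.0
```

```bash
python3 -c "
from plan import *
t=bot.camera('top');s=bot.camera('scene')
go(.576,.310,.008,121)
print(proj('scene',bot.observe()['eef_pos']),proj('top',bot.observe()['eef_pos']))
c=np.hstack([cv2.resize(t[190:310,195:290],None,fx=4,fy=4),cv2.resize(s[190:310,365:470],None,fx=4,fy=4)])
cv2.imwrite('pics/p5.png',c[:,:,::-1])"
```

```text
t 9.8 pos [0.5735 0.3087 0.0916] yaw 120.7 F [-0.2  0.1  0.6] w 0.0341 | now-axes [-0.12 -0.01  3.34] after-turn axes [-0.12 -0.01  3.34] az -0.01
[437.67168005 252.61714087] [220.76649409 211.74479219]
```

View pics/p5.png

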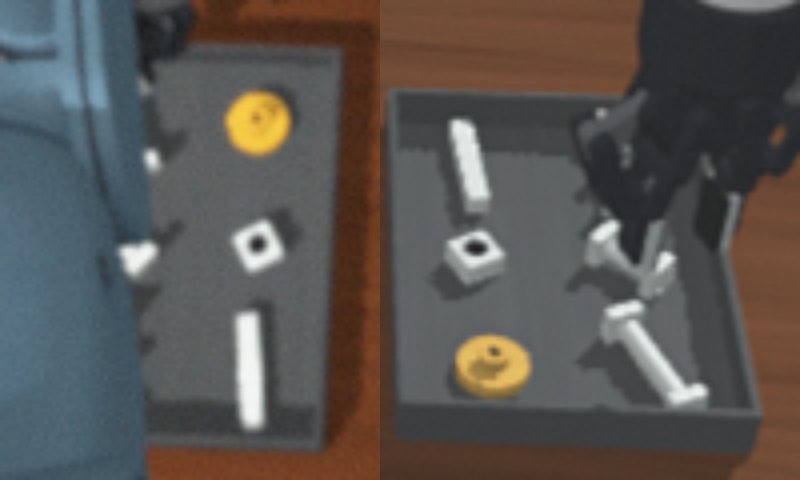

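The scene crop shows the gripper above the spindle, whose collars are at (622,322) and (685,395) in the crop. The estimate is well within tolerance, so I'll descend.

Emit:
{"name": "arm_command", "arguments": {"commands": [[[-0.1,0,1,0,0,0],[0,0,1,0,0,0],[0,0,0.7,0,0,0],[0,0,0.4,0,0,0],[0,0,0.1,0,0,0],[0,0,0,0,0,0]]]}}

```text
time_s: 10.4
eef_pos: [0.5772, 0.3102, 0.0135]
tool_rot: [[-0.859, -0.512, 0.001], [-0.512, 0.859, 0.0], [-0.001, -0.0, -1.0]]
force: [0.4, 0.8, 0.1]
gripper_width: 0.0343
finger_force: 0.0
```

```bash
python3 -c "
from plan import *
s=bot.camera('scene')
go(.576,.310,.008,121)
c=cv2.resize(s[210:310,365:470],None,fx=6,fy=6)
cv2.imwrite('pics/p6.png',c[:,:,::-1])"
```

```text
t 10.4 pos [0.5774 0.3103 0.0139] yaw 120.8 F [0.3 0.1 0.7] w 0.0342 | now-axes [0.06 0.02 0.23] after-turn axes [0.06 0.02 0.23] az -0.01
```

View pics/p6.png

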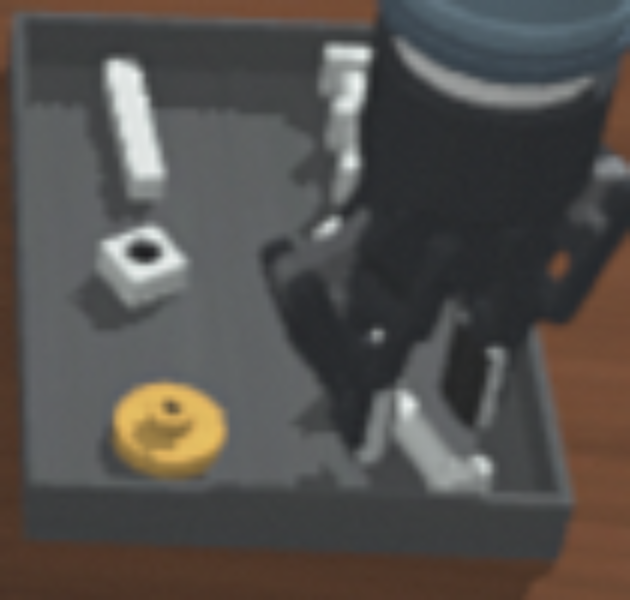

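The bar sits between the fingers at crop (430,440). I'll lower 5 mm and close.

Emit:
{"name": "arm_command", "arguments": {"commands": [[[0,0,0.2,0,0,0],[0,0,0,0,0,0]]]}}

```text
time_s: 10.65
eef_pos: [0.5767, 0.31, 0.0078]
tool_rot: [[-0.859, -0.512, 0.0], [-0.512, 0.859, 0.0], [-0.0, -0.0, -1.0]]
force: [-0.2, -0.4, 0.4]
gripper_width: 0.0343
finger_force: 0.0
```

Emit:
{"name": "arm_command", "arguments": {"commands": [[[0,0,0,0,0,0],[0,0,0,0,0,0],[0,0,0,0,0,0],[0,0,0,0,0,0]]], "fingers": -1, "squeeze": 50}}

```text
time_s: 11.05
eef_pos: [0.5768, 0.3101, 0.008]
tool_rot: [[-0.859, -0.513, 0.001], [-0.513, 0.859, 0.0], [-0.001, -0.0, -1.0]]
force: [-0.6, -1.0, 1.9]
gripper_width: 0.0102
finger_force: 48.8
```

Emit:
{"name": "arm_command", "arguments": {"commands": [[[0,0,-0.5,0,0,0],[0,0,-1,0,0,0],[0,0,-1,0,0,0],[0,0,-1,0,0,0],[0,0,-1,0,0,0],[0,0,-1,0,0,0],[0,0,0,0,0,0]]]}}

```text
time_s: 11.75
eef_pos: [0.5789, 0.3108, 0.15]
tool_rot: [[-0.859, -0.513, 0.008], [-0.513, 0.859, 0.003], [-0.008, -0.002, -1.0]]
force: [0.8, -0.3, -0.3]
gripper_width: 0.0097
finger_force: 48.7
```

```bash
python3 -c "
from plan import *
s=bot.camera('scene')
p=C(-.055,-.052);print(p)
go(*p,.1,10.8)
c=cv2.resize(s[170:310,365:470],None,fx=4,fy=4)
cv2.imwrite('pics/p7.png',c[:,:,::-1])"
```

```text
[ 0.45251803 -0.31688491]
t 11.8 pos [0.5778 0.3104 0.1476] yaw 120.8 F [-0.3 -0.3 -1.9] w 0.0092 | now-axes [ 17.17 -18.97   1.84] after-turn axes [23.72  9.62  1.78] az -2.44
```

View pics/p7.png

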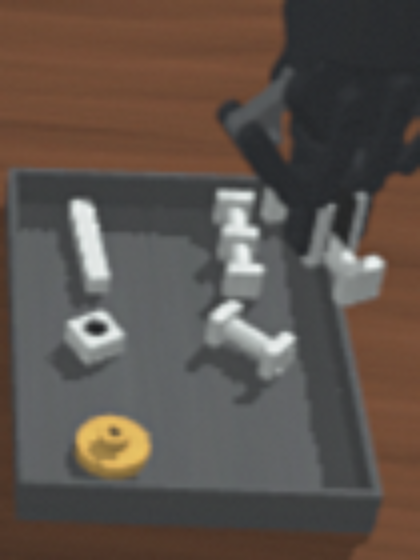

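Only the spindle is lifted: its collars show at crop (272,205) and (360,275), either side of the fingers, and the other five parts are still in the tray. I'll carry it over.

Emit:
{"name": "arm_command", "arguments": {"commands": [[[0.45,-0.5,0,0,0,0],[0.86,-0.95,0,0,0,0],[0.86,-0.95,0,0,0,0],[0.86,-0.95,0,0,0,0],[0.86,-0.95,0,0,0,0],[0.86,-0.95,0,0,0,0],[0.86,-0.95,0,0,0,0],[0.86,-0.95,0,0,0,0],[0.86,-0.95,0,0,0,0],[0.86,-0.95,0,0,0,0]]]}}

```text
time_s: 12.8
eef_pos: [0.5144, 0.0091, 0.1433]
tool_rot: [[-0.859, -0.512, -0.004], [-0.512, 0.859, 0.0], [0.003, 0.002, -1.0]]
force: [0.9, -0.1, -0.1]
gripper_width: 0.0099
finger_force: 48.7
```

Emit:
{"name": "arm_command", "arguments": {"commands": [[[0.86,-0.95,0,0,0,0],[0.86,-0.95,0,0,0,0],[0.86,-0.95,0,0,0,0],[0.86,-0.95,0,0,0,0],[0.86,-0.95,0,0,0,0],[0.86,-0.95,0,0,0,0],[0.86,-0.95,0,0,0,0],[0.86,-0.95,0,0,0,0],[0.86,-0.95,0,0,0,0],[0.86,-0.95,0,0,0,0]]]}}

```text
time_s: 13.8
eef_pos: [0.4516, -0.304, 0.1433]
tool_rot: [[-0.859, -0.512, -0.003], [-0.512, 0.859, 0.002], [0.001, 0.003, -1.0]]
force: [1.0, -0.1, -0.8]
gripper_width: 0.0097
finger_force: 48.7
```

Emit:
{"name": "arm_command", "arguments": {"commands": [[[0,0,0,0,0,-0.25],[0,0,0,0,0,-0.25],[0,0,0,0,0,-0.25],[0,0,0,0,0,-0.25],[0,0,0,0,0,-0.25],[0,0,0,0,0,-0.25],[0,0,0,0,0,-0.25],[0,0,0,0,0,-0.25],[0,0,0,0,0,-0.25],[0,0,0,0,0,-0.19]]]}}

```text
time_s: 14.8
eef_pos: [0.5174, -0.1389, 0.0917]
tool_rot: [[-0.082, -0.99, -0.116], [-0.95, 0.113, -0.292], [0.302, 0.086, -0.949]]
force: [-0.2, -0.5, -0.9]
gripper_width: 0.0099
finger_force: 48.7
```

```bash
python3 -c "
from plan import *
s=bot.camera('scene');p=C(-.055,-.052)
go(*p,.01,10.8)
c=cv2.resize(s[150:270,110:245],None,fx=4,fy=4)
cv2.imwrite('pics/p8.png',c[:,:,::-1])"
```

```text
t 14.8 pos [ 0.5161 -0.1362  0.0899] yaw 173.7 F [-1.5  2.7 -2. ] w 0.0101 | now-axes [6.1  1.45 5.44] after-turn axes [5.25 3.55 5.37] az -0.6
```

View pics/p8.png

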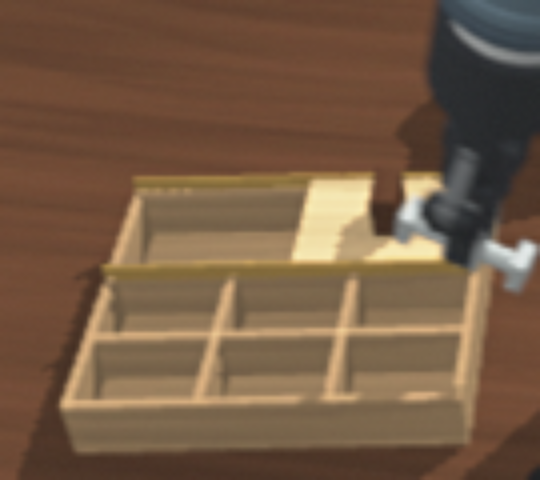

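The last joint reached its range and the arm tilted. I'll back the turn out and turn the other way.

Emit:
{"name": "arm_command", "arguments": {"commands": [[[0,0,0,0,0,0.24],[0,0,0,0,0,0.25],[0,0,0,0,0,0.25],[0,0,0,0,0,0.25],[0,0,0,0,0,0.25],[0,0,0,0,0,0.25],[0,0,0,0,0,0.25],[0,0,0,0,0,0.25],[0,0,0,0,0,0.2],[0,0,0,0,0,0]]]}}

```text
time_s: 15.85
eef_pos: [0.5177, -0.1407, 0.0927]
tool_rot: [[-0.92, -0.375, -0.115], [-0.329, 0.898, -0.291], [0.212, -0.23, -0.95]]
force: [0.1, -0.8, -1.4]
gripper_width: 0.0096
finger_force: 48.7
```

```bash
python3 -c "
from plan import *
p=C(-.055,-.052);print(bot.observe()['joint_pos'].round(1),bot.observe()['tool_rot'].round(3))
go(*p,.14,10.8)
s=bot.camera('scene')
cv2.imwrite('pics/p9.png',cv2.resize(s[130:310,110:340],None,fx=3.3,fy=3.3)[:,:,::-1])"
```

```text
[ -15.3   24.5   97.9  -20.8   61.3 -115.8] [[-0.92  -0.375 -0.115]
 [-0.329  0.898 -0.291]
 [ 0.212 -0.23  -0.95 ]]
t 15.8 pos [ 0.5177 -0.1407  0.0927] yaw 112.6 F [ 0.1 -0.8 -1.4] w 0.0096 | now-axes [ 5.12 -5.79  0.55] after-turn axes [ 6.87  3.34 -1.26] az -2.73
```

View pics/p9.png

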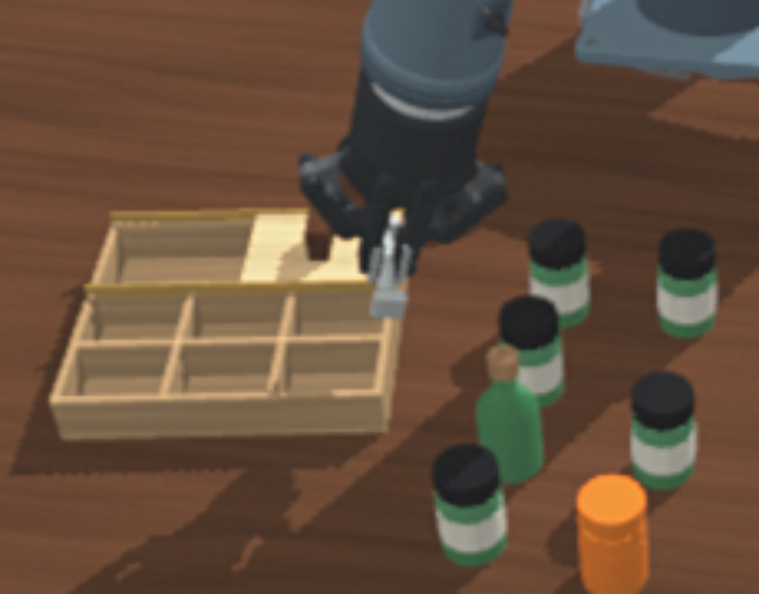

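```bash
cat >> plan.py <<'E'
from scipy.spatial.transform import Rotation as Ro
def level(yaw):
    R=bot.observe()["tool_rot"];b=np.radians(yaw);y=np.array([np.cos(b),np.sin(b),0]);z=np.array([0,0,-1.]);T=np.c_[np.cross(y,z),y,z]
    print("level rotvec units",(Ro.from_matrix(R.T@T).as_rotvec()/.5).round(3),"up-axis shift units for +50mm",(R.T@[0,0,.05]/.025).round(2))
E
python3 -c "
from plan import *
level(112)"
```

```text
level rotvec units [-0.464 -0.435 -0.023] up-axis shift units for +50mm [ 0.43 -0.46 -1.9 ]
```

Emit:
{"name": "arm_command", "arguments": {"commands": [[[0.2,-0.23,-0.95,0,0,0],[0.2,-0.23,-0.95,0,0,0],[0,0,0,-0.15,-0.14,0],[0,0,0,-0.15,-0.14,0],[0,0,0,-0.16,-0.15,-0.02],[0,0,0,0,0,0]]]}}

```text
time_s: 16.5
eef_pos: [0.5187, -0.1426, 0.1437]
tool_rot: [[-0.929, -0.371, 0.003], [-0.371, 0.929, -0.003], [-0.002, -0.004, -1.0]]
force: [-0.6, -0.1, -0.5]
gripper_width: 0.0098
finger_force: 48.9
```

Emit:
{"name": "arm_command", "arguments": {"commands": [[[0,0,0,0,0,0.28],[0,0,0,0,0,0.28],[0,0,0,0,0,0.28],[0,0,0,0,0,0.28],[0,0,0,0,0,0.28],[0,0,0,0,0,0.28],[0,0,0,0,0,0.28],[0,0,0,0,0,0.28],[0,0,0,0,0,0.28],[0,0,0,0,0,0.28]]]}}

```text
time_s: 17.5
eef_pos: [0.5191, -0.1396, 0.1431]
tool_rot: [[-0.521, 0.853, -0.0], [0.853, 0.521, -0.006], [-0.005, -0.003, -1.0]]
force: [0.7, -0.7, -0.5]
gripper_width: 0.01
finger_force: 48.9
```

```bash
python3 -c "
from plan import *
p=C(-.055,-.052);print(bot.observe()['joint_pos'].round(1))
go(*p,.14,10.8);level(10.8)"
```

```text
[-26.7  17.9  96.9  -0.3  65.1 -58. ]
t 17.5 pos [ 0.5191 -0.1396  0.1431] yaw 31.4 F [ 0.7 -0.7 -0.5] w 0.01 | now-axes [-4.66 -5.97  0.16] after-turn axes [-6.46 -3.94  0.17] az 0.72
level rotvec units [-0.004  0.011  0.72 ] up-axis shift units for +50mm [-0.01 -0.01 -2.  ]
```

Emit:
{"name": "arm_command", "arguments": {"commands": [[[0,0,0,0,0,0.24],[0,0,0,0,0,0.24],[0,0,0,0,0,0.24],[-0.92,-0.56,0,0,0,0],[-0.92,-0.56,0,0,0,0],[-0.92,-0.56,0,0,0,0],[-0.92,-0.56,0,0,0,0],[-0.92,-0.56,0,0,0,0],[-0.92,-0.56,0,0,0,0],[-0.92,-0.56,0,0,0,0]]]}}

```text
time_s: 18.5
eef_pos: [0.4534, -0.3172, 0.1437]
tool_rot: [[-0.193, 0.981, -0.0], [0.981, 0.193, -0.005], [-0.005, -0.001, -1.0]]
force: [0.0, 0.5, -1.4]
gripper_width: 0.0098
finger_force: 48.9
```

Emit:
{"name": "arm_command", "arguments": {"commands": [[[0,0,0.8,0,0,0],[0,0,0.8,0,0,0],[0,0,0.8,0,0,0],[0,0,0,0,0,0]]]}}

```text
time_s: 18.9
eef_pos: [0.4525, -0.315, 0.0812]
tool_rot: [[-0.193, 0.981, -0.004], [0.981, 0.193, -0.001], [0.0, -0.004, -1.0]]
force: [-0.1, 0.7, -0.9]
gripper_width: 0.0094
finger_force: 48.9
```

```bash
python3 -c "
from plan import *
p=C(-.055,-.052)
go(*p,.009,10.8);level(10.8)
s=bot.camera('scene')
cv2.imwrite('pics/p10.png',cv2.resize(s[160:270,110:245],None,fx=4,fy=4)[:,:,::-1])"
```

```text
t 18.9 pos [ 0.4525 -0.315   0.0812] yaw 11.1 F [-0.1  0.7 -0.9] w 0.0094 | now-axes [-0.08 -0.    2.89] after-turn axes [-0.08 -0.    2.89] az 0.01
level rotvec units [-0.007 -0.     0.011] up-axis shift units for +50mm [ 0.   -0.01 -2.  ]
```

View pics/p10.png

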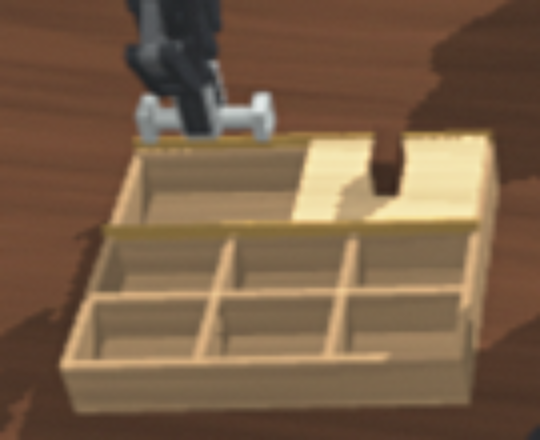

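The scene crop shows the spindle level above the trough (collars at (148,118) and (263,118)) with the cover still open. I'll lower it.

Emit:
{"name": "arm_command", "arguments": {"commands": [[[0,0,0.8,0,0,0],[0,0,0.8,0,0,0],[0,0,0.6,0,0,0],[0,0,0.4,0,0,0],[0,0,0.1,0,0,0],[0,0,0,0,0,0]]]}}

```text
time_s: 19.55
eef_pos: [0.455, -0.3175, 0.0173]
tool_rot: [[-0.192, 0.981, 0.003], [0.981, 0.192, -0.005], [-0.005, 0.002, -1.0]]
force: [0.9, -0.2, -1.2]
gripper_width: 0.0098
finger_force: 48.9
```

```bash
python3 -c "
from plan import *
p=C(-.055,-.052)
go(*p,.009,10.8)"
```

```text
t 19.6 pos [ 0.455  -0.3175  0.0173] yaw 11.1 F [ 0.9 -0.2 -1.2] w 0.0098 | now-axes [ 0.05 -0.09  0.33] after-turn axes [ 0.05 -0.09  0.33] az 0.01
```

Emit:
{"name": "arm_command", "arguments": {"commands": [[[0,0,0.15,0,0,0],[0,0,0.1,0,0,0],[0,0,0.05,0,0,0],[0,0,0,0,0,0]]]}}

```text
time_s: 19.95
eef_pos: [0.4547, -0.3174, 0.0095]
tool_rot: [[-0.191, 0.982, 0.002], [0.982, 0.191, -0.005], [-0.005, 0.002, -1.0]]
force: [-0.7, 0.0, -1.8]
gripper_width: 0.0099
finger_force: 48.9
```

Emit:
{"name": "arm_command", "arguments": {"commands": [[[0,0,0.05,0,0,0],[0,0,0,0,0,0]]]}}

```text
time_s: 20.15
eef_pos: [0.4548, -0.3175, 0.0082]
tool_rot: [[-0.191, 0.982, 0.003], [0.982, 0.191, -0.005], [-0.005, 0.002, -1.0]]
force: [0.6, -1.2, -1.2]
gripper_width: 0.0096
finger_force: 48.9
```

Emit:
{"name": "arm_command", "arguments": {"commands": [[[0,0,0,0,0,0],[0,0,0,0,0,0],[0,0,0,0,0,0],[0,0,0,0,0,0]]], "fingers": -0.4}}

```text
time_s: 20.55
eef_pos: [0.4548, -0.3175, 0.0083]
tool_rot: [[-0.191, 0.982, 0.003], [0.982, 0.191, -0.005], [-0.005, 0.002, -1.0]]
force: [-0.3, -0.2, 0.3]
gripper_width: 0.0258
finger_force: 0.0
```

Emit:
{"name": "arm_command", "arguments": {"commands": [[[0,0,-0.3,0,0,0],[0,0,-0.8,0,0,0],[0,0,-1,0,0,0],[0,0,-1,0,0,0],[0,0,-1,0,0,0],[0,0,-1,0,0,0],[0,0,0,0,0,0]]]}}

```text
time_s: 21.25
eef_pos: [0.4562, -0.3186, 0.1401]
tool_rot: [[-0.191, 0.982, 0.008], [0.981, 0.191, -0.01], [-0.012, 0.006, -1.0]]
force: [0.7, 0.5, 0.5]
gripper_width: 0.0257
finger_force: 0.0
```

```bash
python3 -c "
from plan import *
go(.4361,-.2165,.15,100.8)
s=bot.camera('scene');t=bot.camera('top')
cv2.imwrite('pics/p11.png',np.hstack([cv2.resize(s[180:310,110:340],None,fx=2.3,fy=2.3),cv2.resize(t[190:320,300:400],None,fx=2.3,fy=2.3)])[:,:,::-1]); cv2.imwrite('pics/top_a.png',t[:,:,::-1]);cv2.imwrite('pics/scene_a.png',s[:,:,::-1])"
```

```text
t 21.2 pos [ 0.4562 -0.3186  0.1401] yaw 11.0 F [0.7 0.5 0.5] w 0.0257 | now-axes [ 4.16 -0.01 -0.45] after-turn axes [ 0.02  4.17 -0.37] az -3.13
```

View pics/p11.png

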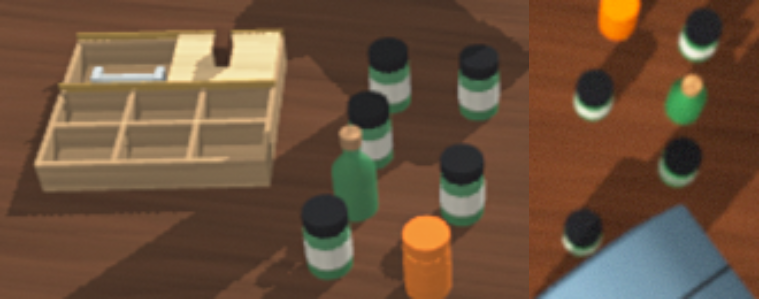

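The spindle lies flat in the trough (scene crop, about (128,74)), and all jars and the bottle are standing. Next I'll shut the cover.

Emit:
{"name": "arm_command", "arguments": {"commands": [[[0,0,0,0,0,-0.285],[0,0,0,0,0,-0.285],[0,0,0,0,0,-0.285],[0,0,0,0,0,-0.285],[0,0,0,0,0,-0.285],[0,0,0,0,0,-0.285],[0,0,0,0,0,-0.285],[0,0,0,0,0,-0.285],[0,0,0,0,0,-0.285],[0,0,0,0,0,-0.285]]], "fingers": 0}}

```text
time_s: 22.35
eef_pos: [0.4536, -0.316, 0.134]
tool_rot: [[-0.999, -0.052, 0.0], [-0.052, 0.999, -0.002], [-0.0, -0.002, -1.0]]
force: [-1.1, -1.3, 0.2]
gripper_width: 0.0422
finger_force: 0.0
```

Emit:
{"name": "arm_command", "arguments": {"commands": [[[0,0,0,0,0,-0.28],[0,0.85,0,0,0,0],[0,0.85,0,0,0,0],[0,0.85,0,0,0,0],[0,0.85,0,0,0,0],[0,0.77,0,0,0,0],[0,0,0.8,0,0,0],[0,0,0.8,0,0,0],[0,0,0,0,0,0]]]}}

```text
time_s: 23.25
eef_pos: [0.4331, -0.2126, 0.0925]
tool_rot: [[-0.983, -0.186, -0.002], [-0.186, 0.983, -0.001], [0.002, -0.0, -1.0]]
force: [-0.2, 0.3, -0.3]
gripper_width: 0.0428
finger_force: 0.0
```

```bash
python3 -c "
from plan import *
go(.4361,-.2168,.049,100.8);level(100.8)"
```

```text
t 23.2 pos [ 0.4331 -0.2126  0.0925] yaw 100.7 F [-0.2  0.3 -0.3] w 0.0428 | now-axes [-0.09 -0.19  1.74] after-turn axes [-0.09 -0.19  1.74] az -0.0
level rotvec units [-0.    -0.005 -0.003] up-axis shift units for +50mm [ 0. -0. -2.]
```

Emit:
{"name": "arm_command", "arguments": {"commands": [[[-0.09,-0.19,0.8,0,0,0],[0,0,0.6,0,0,0],[0,0,0.3,0,0,0],[0,0,0,0,0,0]]]}}

```text
time_s: 23.65
eef_pos: [0.4378, -0.2186, 0.0521]
tool_rot: [[-0.983, -0.185, 0.001], [-0.185, 0.983, -0.003], [-0.0, -0.003, -1.0]]
force: [-1.0, -0.2, 0.4]
gripper_width: 0.0424
finger_force: 0.0
```

Emit:
{"name": "arm_command", "arguments": {"commands": [[[0,0,0,0,0,0],[0,0,0,0,0,0],[0,0,0,0,0,0],[0,0,0,0,0,0]]], "fingers": -1, "squeeze": 40}}

```text
time_s: 24.05
eef_pos: [0.4388, -0.2193, 0.0536]
tool_rot: [[-0.983, -0.185, 0.004], [-0.185, 0.983, -0.005], [-0.003, -0.006, -1.0]]
force: [-0.4, 1.5, 5.2]
gripper_width: 0.0146
finger_force: 41.3
```

Emit:
{"name": "arm_command", "arguments": {"commands": [[[0,-0.3,0,0,0,0],[0,-0.6,0,0,0,0],[0,-0.6,0,0,0,0],[0,-0.6,0,0,0,0],[0,-0.6,0,0,0,0],[0,-0.6,0,0,0,0],[0,-0.5,0,0,0,0],[0,-0.1,0,0,0,0],[0,0,0,0,0,0]]]}}

```text
time_s: 24.95
eef_pos: [0.4572, -0.3167, 0.0537]
tool_rot: [[-0.983, -0.185, 0.004], [-0.185, 0.983, -0.007], [-0.003, -0.007, -1.0]]
force: [1.6, -0.4, 5.2]
gripper_width: 0.0151
finger_force: 41.1
```

Emit:
{"name": "arm_command", "arguments": {"commands": [[[0,-0.1,0,0,0,0],[0,-0.1,0,0,0,0],[0,-0.1,0,0,0,0],[0,0,0,0,0,0]]]}}

```text
time_s: 25.35
eef_pos: [0.4576, -0.3186, 0.0536]
tool_rot: [[-0.983, -0.185, 0.001], [-0.185, 0.983, 0.002], [-0.002, 0.001, -1.0]]
force: [1.5, 12.8, 14.7]
gripper_width: 0.0149
finger_force: 42.3
```

Emit:
{"name": "arm_command", "arguments": {"commands": [[[0,0.2,0,0,0,0],[0,0,0,0,0,0],[0,0,0,0,0,0],[0,0,0,0,0,0],[0,0,-0.5,0,0,0],[0,0,-1,0,0,0],[0,0,-1,0,0,0],[0,0,-1,0,0,0],[0,0,-1,0,0,0],[0,0,0,0,0,0]]], "fingers": 0}}

```text
time_s: 26.35
eef_pos: [0.4584, -0.3188, 0.1705]
tool_rot: [[-0.983, -0.185, 0.008], [-0.185, 0.983, -0.011], [-0.006, -0.012, -1.0]]
force: [0.1, 0.2, -0.6]
gripper_width: 0.0428
finger_force: 0.0
```

```bash
sed -i 's/O=np.array.*/O=np.array([.4972,-.2577])/' plan.py
cat >> plan.py <<'E'
def jars():
    s=cv2.cvtColor(bot.camera("scene"),cv2.COLOR_RGB2BGR);t=cv2.cvtColor(bot.camera("top"),cv2.COLOR_RGB2BGR)
    for n,im,roi in(("scene",s,(225,190,340,310)),("top",t,(295,185,405,310))):
        for c,st in blobs(im,im.max(2)<62,roi,60,420):
            try: print(n,c,st[4],*[np.round(v,4) for v in lid(n,im,c)])
            except Exception: pass
    return s,t
E
python3 - <<'E'
from plan import *
s,t=jars()
go(.432,-.042,.15,100.8);level(100.8)
for y in(.07,0,-.07): print(C(.011,y),C(.065,y))
cv2.imwrite('pics/p12.png',cv2.resize(s[180:310,110:340],None,fx=3,fy=3))
E
```

```text
scene [278.2 203.3] 226 [ 0.4304 -0.0437] 17.8
scene [317.7 206.4] 232 [0.4275 0.0466] 17.6
scene [269.6 227.3] 242 [ 0.5165 -0.0439] 17.8
scene [310.3 251. ] 270 [0.5774 0.0545] 18.3
scene [250.7 273.6] 310 [ 0.6582 -0.0499] 20.2
top [375.8 201.2] 196 [ 0.6582 -0.0476] 15.6
top [328.5 227.9] 192 [0.5743 0.0531] 15.8
top [366.4 257.3] 219 [ 0.5172 -0.0386] 17.0
top [323.5 288.6] 203 [0.4275 0.0458] 16.3
top [364.9 290.6] 116 [ 0.4323 -0.0438] 10.2
t 26.4 pos [ 0.4569 -0.3172  0.1668] yaw 100.7 F [ 0.3  0.2 -1. ] w 0.0427 | now-axes [-1.06 11.01  0.6 ] after-turn axes [-1.08 11.    0.6 ] az -0.0
level rotvec units [-0.013  0.005 -0.004] up-axis shift units for +50mm [-0.01 -0.01 -2.  ]
[ 0.49488847 -0.1868787 ] [ 0.54793198 -0.17676011]
[ 0.50800516 -0.25563881] [ 0.56104867 -0.24552021]
[ 0.52112185 -0.32439891] [ 0.57416536 -0.31428032]
```

View pics/p12.png

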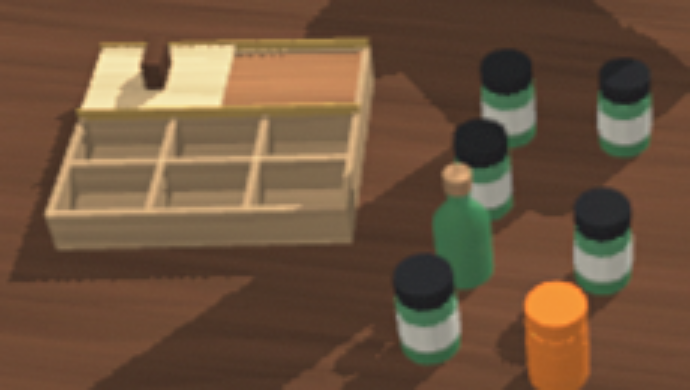

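The cover is shut at its stop (grip at crop (155,65)), and five jars, the bottle and the orange look-alike are standing. I'll do one numeric check of carrier x from the partition walls.

```bash
python3 - <<'E'
from plan import *
t=cv2.imread("pics/top0.png");s=cv2.imread("pics/scene0.png")
for n,im in(("top",t),("scene",s)):
  for xs in(np.arange(.024,.052,.002),np.arange(.082,.108,.002)):
    A=np.zeros(len(xs))
    g=cv2.GaussianBlur(cv2.cvtColor(im,cv2.COLOR_BGR2GRAY),(3,3),0.6)
    for y0 in(.06,.07,.08,-.01,0,.01):
        uv=np.array([proj(n,[*C(x,y0),.034]) for x in xs],np.float32)
        A+=cv2.remap(g,uv[None,:,0],uv[None,:,1],cv2.INTER_LINEAR)[0]/6
    print(n,[(round(x*1000),round(a)) for x,a in zip(xs,A)])
E
```

```text
top [(24, 167), (26, 166), (28, 161), (30, 150), (32, 134), (34, 124), (36, 127), (38, 140), (40, 150), (42, 152), (44, 150), (46, 146), (48, 142), (50, 141)]
top [(82, 135), (84, 124), (86, 108), (88, 97), (90, 100), (92, 111), (94, 117), (96, 108), (98, 87), (100, 66), (102, 54), (104, 50), (106, 50)]
scene [(24, 120), (26, 122), (28, 123), (30, 125), (32, 128), (34, 133), (36, 138), (38, 139), (40, 135), (42, 125), (44, 114), (46, 107), (48, 104), (50, 104)]
scene [(82, 134), (84, 133), (86, 132), (88, 131), (90, 131), (92, 130), (94, 126), (96, 118), (98, 112), (100, 106), (102, 105), (104, 104), (106, 105)]
```

Emit:
{"name": "arm_command", "arguments": {"commands": [[[-0.1,1,0.05,0,0,0],[-0.1,1,0.05,0,0,0],[-0.1,1,0.05,0,0,0],[-0.1,1,0.05,0,0,0],[-0.1,1,0.05,0,0,0],[-0.1,1,0.05,0,0,0],[-0.1,1,0.05,0,0,0],[-0.1,1,0.05,0,0,0],[-0.1,1,0.05,0,0,0],[-0.1,1,0.05,0,0,0]]], "fingers": 1}}

```text
time_s: 27.45
eef_pos: [0.4338, -0.0653, 0.1509]
tool_rot: [[-0.983, -0.185, 0.0], [-0.185, 0.983, -0.004], [0.0, -0.004, -1.0]]
force: [1.0, 0.9, 0.6]
gripper_width: 0.0859
finger_force: 0.0
```

Emit:
{"name": "arm_command", "arguments": {"commands": [[[-0.1,1,0.05,0,0,0],[0,0,0,0,0,0],[0,0,0,0,0,0]]]}}

```text
time_s: 27.75
eef_pos: [0.4322, -0.0412, 0.15]
tool_rot: [[-0.982, -0.187, 0.001], [-0.187, 0.982, -0.004], [-0.0, -0.005, -1.0]]
force: [0.2, 0.0, -0.1]
gripper_width: 0.0849
finger_force: 0.0
```

```bash
python3 -c "
from plan import *
go(.4315,-.0437,.034,100.8);level(100.8)"
```

```text
t 27.8 pos [ 0.4322 -0.0412  0.15  ] yaw 100.8 F [ 0.2  0.  -0.1] w 0.0849 | now-axes [ 0.05 -0.07  4.64] after-turn axes [ 0.05 -0.07  4.64] az -0.0
level rotvec units [-0.009  0.    -0.001] up-axis shift units for +50mm [-0.   -0.01 -2.  ]
```

Emit:
{"name": "arm_command", "arguments": {"commands": [[[0.05,-0.07,1,0,0,0],[0,0,1,0,0,0],[0,0,1,0,0,0],[0,0,1,0,0,0],[0,0,0.6,0,0,0],[0,0,0,0,0,0]]]}}

```text
time_s: 28.35
eef_pos: [0.4304, -0.0445, 0.0336]
tool_rot: [[-0.983, -0.184, -0.002], [-0.184, 0.983, -0.003], [0.003, -0.003, -1.0]]
force: [0.4, 0.7, 0.1]
gripper_width: 0.0852
finger_force: 0.0
```

Emit:
{"name": "arm_command", "arguments": {"commands": [[[0,0,0,0,0,0],[0,0,0,0,0,0],[0,0,0,0,0,0],[0,0,0,0,0,0],[0,0,0,0,0,0]]], "fingers": -1, "squeeze": 35}}

```text
time_s: 28.85
eef_pos: [0.4329, -0.0444, 0.0366]
tool_rot: [[-0.983, -0.186, 0.005], [-0.186, 0.983, -0.006], [-0.004, -0.006, -1.0]]
force: [0.0, -1.4, 6.1]
gripper_width: 0.0392
finger_force: 34.8
```

Emit:
{"name": "arm_command", "arguments": {"commands": [[[0,0,-0.5,0,0,0],[0,0,-1,0,0,0],[0,0,-1,0,0,0],[0,0,-1,0,0,0],[0,0,-0.5,0,0,0],[0,0,0,0,0,0]]]}}

```text
time_s: 29.45
eef_pos: [0.433, -0.0438, 0.1375]
tool_rot: [[-0.983, -0.186, 0.007], [-0.186, 0.983, -0.006], [-0.005, -0.007, -1.0]]
force: [-0.8, 0.5, -1.5]
gripper_width: 0.0392
finger_force: 35.6
```

```bash
sed -i 's/O=np.array.*/O=np.array([.4997,-.2572])/' plan.py
python3 -c "
from plan import *
for y in(.07,0,-.07): print(C(.011,y),C(.065,y))
go(*C(.011,.07),.04,100.8);level(100.8)"
```

```text
[ 0.49738847 -0.1863787 ] [ 0.55043198 -0.17626011]
[ 0.51050516 -0.25513881] [ 0.56354867 -0.24502021]
[ 0.52362185 -0.32389891] [ 0.57666536 -0.31378032]
t 29.4 pos [ 0.433  -0.0438  0.1375] yaw 100.7 F [-0.8  0.5 -1.5] w 0.0392 | now-axes [-1.45 -6.05  3.95] after-turn axes [-1.44 -6.06  3.95] az -0.0
level rotvec units [-0.014  0.011 -0.003] up-axis shift units for +50mm [-0.01 -0.01 -2.  ]
```

Emit:
{"name": "arm_command", "arguments": {"commands": [[[-0.2,-0.86,0,0,0,0],[-0.21,-0.87,0,0,0,0],[-0.21,-0.87,0,0,0,0],[-0.21,-0.87,0,0,0,0],[-0.21,-0.87,0,0,0,0],[-0.2,-0.86,0,0,0,0],[-0.2,-0.86,0,0,0,0],[0,0,0,0,0,0],[0,0,0,0,0,0]]]}}

```text
time_s: 30.35
eef_pos: [0.4944, -0.1853, 0.1351]
tool_rot: [[-0.983, -0.185, 0.0], [-0.185, 0.983, -0.003], [0.0, -0.003, -1.0]]
force: [0.3, -0.0, -2.0]
gripper_width: 0.0392
finger_force: 35.7
```

```bash
python3 -c "
from plan import *
go(*C(.011,.07),.04,100.8);level(100.8)"
```

```text
t 30.4 pos [ 0.4944 -0.1853  0.1351] yaw 100.6 F [ 0.3 -0.  -2. ] w 0.0392 | now-axes [-0.11 -0.05  3.8 ] after-turn axes [-0.11 -0.05  3.8 ] az -0.01
level rotvec units [-0.006 -0.001 -0.006] up-axis shift units for +50mm [ 0.   -0.01 -2.  ]
```

Emit:
{"name": "arm_command", "arguments": {"commands": [[[-0.1,-0.05,0.5,0,0,0],[0,0,0.8,0,0,0],[0,0,0.8,0,0,0],[0,0,0.6,0,0,0],[0,0,0.5,0,0,0],[0,0,0.3,0,0,0],[0,0,0,0,0,0]]]}}

```text
time_s: 31.05
eef_pos: [0.4974, -0.1861, 0.0477]
tool_rot: [[-0.983, -0.186, 0.001], [-0.186, 0.983, -0.003], [0.0, -0.003, -1.0]]
force: [0.1, -0.7, -0.8]
gripper_width: 0.0391
finger_force: 35.8
```

Emit:
{"name": "arm_command", "arguments": {"commands": [[[0,0,0.15,0,0,0],[0,0,0.1,0,0,0],[0,0,0,0,0,0]]]}}

```text
time_s: 31.35
eef_pos: [0.4983, -0.187, 0.0428]
tool_rot: [[-0.983, -0.185, 0.003], [-0.185, 0.983, -0.005], [-0.002, -0.005, -1.0]]
force: [-0.0, 0.3, -1.2]
gripper_width: 0.0387
finger_force: 35.8
```

Emit:
{"name": "arm_command", "arguments": {"commands": [[[0,0,0.08,0,0,0],[0,0,0.08,0,0,0],[0,0,0,0,0,0]]]}}

```text
time_s: 31.65
eef_pos: [0.4989, -0.1874, 0.0406]
tool_rot: [[-0.983, -0.185, 0.004], [-0.185, 0.983, -0.006], [-0.003, -0.006, -1.0]]
force: [-2.3, 1.7, 12.1]
gripper_width: 0.0392
finger_force: 37.0
```

Emit:
{"name": "arm_command", "arguments": {"commands": [[[0,0,-0.04,0,0,0],[0,0,0,0,0,0],[0,0,0,0,0,0],[0,0,-0.5,0,0,0],[0,0,-0.9,0,0,0],[0,0,-1,0,0,0],[0,0,-1,0,0,0],[0,0,-1,0,0,0],[0,0,0,0,0,0]]], "fingers": 0.25}}

```text
time_s: 32.55
eef_pos: [0.5001, -0.1878, 0.1541]
tool_rot: [[-0.983, -0.185, 0.009], [-0.186, 0.983, -0.009], [-0.007, -0.01, -1.0]]
force: [0.6, -0.2, 0.1]
gripper_width: 0.0533
finger_force: 0.0
```

```bash
python3 -c "
from plan import *
jars()
go(.517,-.042,.15,100.8);level(100.8)"
```

```text
scene [317.7 206.4] 233 [0.4276 0.0466] 17.6
scene [269.9 227.3] 238 [ 0.517  -0.0434] 18.0
scene [310.2 251.1] 272 [0.5775 0.0545] 18.3
scene [250.6 273.6] 313 [ 0.658 -0.05 ] 20.2
top [375.8 201.1] 207 [ 0.659  -0.0475] 16.0
top [328.5 227.7] 199 [0.5747 0.0529] 16.3
top [366.6 257.2] 226 [ 0.5178 -0.0386] 17.7
top [323.6 288.6] 213 [0.4283 0.0456] 16.6
t 32.6 pos [ 0.4982 -0.1866  0.1506] yaw 100.7 F [ 0.1 -0.1  0.1] w 0.0536 | now-axes [-1.81  5.54 -0.01] after-turn axes [-1.82  5.54 -0.01] az -0.0
level rotvec units [-0.012  0.006 -0.004] up-axis shift units for +50mm [-0.01 -0.01 -2.  ]
```

Emit:
{"name": "arm_command", "arguments": {"commands": [[[-0.3,0.92,0,0,0,0],[-0.3,0.92,0,0,0,0],[-0.3,0.92,0,0,0,0],[-0.3,0.92,0,0,0,0],[-0.3,0.92,0,0,0,0],[-0.3,0.93,0,0,0,0],[0,0,0,0,0,0],[0,0,0,0,0,0]]], "fingers": 1}}

```text
time_s: 33.45
eef_pos: [0.5158, -0.0418, 0.148]
tool_rot: [[-0.982, -0.187, 0.0], [-0.187, 0.982, -0.004], [0.0, -0.004, -1.0]]
force: [0.7, -0.4, -0.0]
gripper_width: 0.0857
finger_force: 0.0
```

```bash
python3 -c "
from plan import *
go(.5172,-.042,.034,100.8);level(100.8)"
```

```text
t 33.5 pos [ 0.5158 -0.0418  0.148 ] yaw 100.8 F [ 0.7 -0.4 -0. ] w 0.0857 | now-axes [-0.06  0.    4.56] after-turn axes [-0.06  0.    4.56] az -0.0
level rotvec units [-0.009 -0.001 -0.001] up-axis shift units for +50mm [ 0.   -0.01 -2.  ]
```

Emit:
{"name": "arm_command", "arguments": {"commands": [[[-0.05,0,1,0,0,0],[0,0,1,0,0,0],[0,0,1,0,0,0],[0,0,1,0,0,0],[0,0,0.55,0,0,0],[0,0,0,0,0,0]]]}}

```text
time_s: 34.05
eef_pos: [0.5159, -0.0431, 0.0329]
tool_rot: [[-0.983, -0.184, -0.003], [-0.184, 0.983, -0.003], [0.003, -0.003, -1.0]]
force: [-0.3, 0.5, 0.5]
gripper_width: 0.0855
finger_force: 0.0
```

Emit:
{"name": "arm_command", "arguments": {"commands": [[[0,0,0,0,0,0],[0,0,0,0,0,0],[0,0,0,0,0,0],[0,0,0,0,0,0],[0,0,0,0,0,0]]], "fingers": -1, "squeeze": 35}}

```text
time_s: 34.55
eef_pos: [0.519, -0.043, 0.0364]
tool_rot: [[-0.983, -0.186, 0.005], [-0.186, 0.983, -0.006], [-0.004, -0.007, -1.0]]
force: [-0.5, -2.3, 4.0]
gripper_width: 0.0395
finger_force: 35.3
```

Emit:
{"name": "arm_command", "arguments": {"commands": [[[0,0,-0.5,0,0,0],[0,0,-1,0,0,0],[0,0,-1,0,0,0],[0,0,-1,0,0,0],[0,0,-1,0,0,0],[0,0,0,0,0,0]]]}}

```text
time_s: 35.15
eef_pos: [0.5198, -0.0423, 0.1517]
tool_rot: [[-0.983, -0.186, 0.009], [-0.186, 0.983, -0.006], [-0.008, -0.008, -1.0]]
force: [0.6, -0.6, -0.3]
gripper_width: 0.0395
finger_force: 35.3
```

```bash
python3 -c "
from plan import *
go(*C(.011,0),.04,100.8);level(100.8)"
```

```text
t 35.1 pos [ 0.5198 -0.0423  0.1517] yaw 100.7 F [ 0.6 -0.6 -0.3] w 0.0395 | now-axes [ 1.98 -8.26  4.52] after-turn axes [ 2.   -8.26  4.52] az -0.0
level rotvec units [-0.016  0.016 -0.003] up-axis shift units for +50mm [-0.02 -0.02 -2.  ]
```

Emit:
{"name": "arm_command", "arguments": {"commands": [[[0.2,-0.92,0,0,0,0],[0.2,-0.92,0,0,0,0],[0.2,-0.92,0,0,0,0],[0.2,-0.92,0,0,0,0],[0.2,-0.92,0,0,0,0],[0.2,-0.92,0,0,0,0],[0.2,-0.92,0,0,0,0],[0.2,-0.92,0,0,0,0],[0.2,-0.92,0,0,0,0],[0,0,0,0,0,0]]]}}

```text
time_s: 36.15
eef_pos: [0.5113, -0.2562, 0.1477]
tool_rot: [[-0.983, -0.183, 0.001], [-0.183, 0.983, -0.005], [-0.001, -0.005, -1.0]]
force: [-0.3, -0.0, -0.9]
gripper_width: 0.0393
finger_force: 35.3
```

Emit:
{"name": "arm_command", "arguments": {"commands": [[[0,0,0.8,0,0,0],[0,0,0.8,0,0,0],[0,0,0,0,0,0],[0,0,0,0,0,0]]]}}

```text
time_s: 36.55
eef_pos: [0.5116, -0.253, 0.1083]
tool_rot: [[-0.983, -0.186, 0.001], [-0.186, 0.983, -0.003], [-0.0, -0.003, -1.0]]
force: [-0.2, 0.3, -0.8]
gripper_width: 0.0392
finger_force: 35.4
```

```bash
python3 -c "
from plan import *
go(*C(.012,0),.04,100.8);level(100.8)"
```

```text
t 36.5 pos [ 0.5116 -0.253   0.1083] yaw 100.7 F [-0.2  0.3 -0.8] w 0.0392 | now-axes [ 0.02 -0.07  2.73] after-turn axes [ 0.02 -0.07  2.73] az -0.0
level rotvec units [-0.006  0.001 -0.003] up-axis shift units for +50mm [-0.   -0.01 -2.  ]
```

Emit:
{"name": "arm_command", "arguments": {"commands": [[[0,-0.07,0.6,0,0,0],[0,0,0.8,0,0,0],[0,0,0.6,0,0,0],[0,0,0.4,0,0,0],[0,0,0.15,0,0,0],[0,0,0,0,0,0]]]}}

```text
time_s: 37.15
eef_pos: [0.5127, -0.256, 0.0453]
tool_rot: [[-0.983, -0.186, 0.003], [-0.186, 0.983, -0.005], [-0.002, -0.005, -1.0]]
force: [0.1, 0.2, -0.4]
gripper_width: 0.0393
finger_force: 35.4
```

Emit:
{"name": "arm_command", "arguments": {"commands": [[[0,0,0.1,0,0,0],[0,0,0.08,0,0,0],[0,0,0,0,0,0]]]}}

```text
time_s: 37.45
eef_pos: [0.5126, -0.2561, 0.0408]
tool_rot: [[-0.983, -0.185, 0.003], [-0.185, 0.983, -0.005], [-0.002, -0.005, -1.0]]
force: [-0.0, 0.0, -0.7]
gripper_width: 0.0396
finger_force: 35.4
```

Emit:
{"name": "arm_command", "arguments": {"commands": [[[0,0,0.06,0,0,0],[0,0,0.04,0,0,0],[0,0,0,0,0,0]]]}}

```text
time_s: 37.75
eef_pos: [0.5134, -0.2566, 0.0399]
tool_rot: [[-0.983, -0.185, 0.005], [-0.185, 0.983, -0.006], [-0.003, -0.007, -1.0]]
force: [-1.7, 1.1, 10.0]
gripper_width: 0.0393
finger_force: 34.1
```

Jar 2 is on the floor. I'll release it and go to jar3 at (.428,.046).

Emit:
{"name": "arm_command", "arguments": {"commands": [[[0,0,-0.04,0,0,0],[0,0,0,0,0,0],[0,0,0,0,0,0],[0,0,-0.5,0,0,0],[0,0,-0.9,0,0,0],[0,0,-1,0,0,0],[0,0,-1,0,0,0],[0,0,-1,0,0,0],[0,0,0,0,0,0]]], "fingers": 0.25}}

```text
time_s: 38.65
eef_pos: [0.5143, -0.257, 0.1538]
tool_rot: [[-0.983, -0.186, 0.009], [-0.186, 0.983, -0.009], [-0.007, -0.011, -1.0]]
force: [0.8, -0.5, -0.1]
gripper_width: 0.0534
finger_force: 0.0
```

```bash
python3 -c "
from plan import *
jars()
go(.428,.046,.15,100.8);level(100.8)"
```

```text
scene [317.8 206.4] 231 [0.4275 0.0468] 17.5
scene [310.3 251.1] 268 [0.5776 0.0545] 18.3
scene [250.7 273.6] 312 [ 0.6581 -0.0499] 20.2
top [375.8 201.2] 203 [ 0.6587 -0.0478] 16.2
top [328.5 227.8] 198 [0.5746 0.053 ] 16.3
t 38.8 pos [ 0.5125 -0.2557  0.1501] yaw 100.7 F [ 0.   0.1 -0.5] w 0.053 | now-axes [ 1.08 12.49 -0.08] after-turn axes [ 1.06 12.49 -0.08] az -0.0
level rotvec units [-0.013  0.006 -0.004] up-axis shift units for +50mm [-0.01 -0.01 -2.  ]
```

Emit:
{"name": "arm_command", "arguments": {"commands": [[[0.08,0.95,0,0,0,0],[0.08,0.96,0,0,0,0],[0.08,0.96,0,0,0,0],[0.08,0.96,0,0,0,0],[0.08,0.96,0,0,0,0],[0.08,0.96,0,0,0,0],[0.08,0.96,0,0,0,0],[0.08,0.96,0,0,0,0],[0.08,0.96,0,0,0,0],[0.08,0.96,0,0,0,0]]], "fingers": 1}}

```text
time_s: 39.75
eef_pos: [0.4468, -0.0225, 0.1467]
tool_rot: [[-0.983, -0.185, 0.0], [-0.185, 0.983, -0.004], [0.001, -0.004, -1.0]]
force: [0.8, -0.0, -0.3]
gripper_width: 0.0851
finger_force: 0.0
```

Emit:
{"name": "arm_command", "arguments": {"commands": [[[0.09,0.96,0,0,0,0],[0.09,0.96,0,0,0,0],[0.09,0.96,0,0,0,0],[0,0,0,0,0,0],[0,0,0,0,0,0]]]}}

```text
time_s: 40.25
eef_pos: [0.4276, 0.046, 0.1468]
tool_rot: [[-0.982, -0.187, 0.001], [-0.187, 0.982, -0.005], [-0.0, -0.005, -1.0]]
force: [0.1, 0.3, -0.3]
gripper_width: 0.0852
finger_force: 0.0
```

```bash
python3 -c "
from plan import *
go(.4278,.0465,.034,100.8);level(100.8)"
```

```text
t 40.2 pos [0.4276 0.046  0.1468] yaw 100.8 F [ 0.1  0.3 -0.3] w 0.0852 | now-axes [-0.01  0.04  4.51] after-turn axes [-0.01  0.04  4.51] az -0.0
level rotvec units [-0.01   0.001 -0.001] up-axis shift units for +50mm [-0.   -0.01 -2.  ]
```

Emit:
{"name": "arm_command", "arguments": {"commands": [[[0,0,1,0,0,0],[0,0,1,0,0,0],[0,0,1,0,0,0],[0,0,1,0,0,0],[0,0,0.5,0,0,0],[0,0,0,0,0,0]]]}}

```text
time_s: 40.85
eef_pos: [0.4271, 0.0445, 0.033]
tool_rot: [[-0.983, -0.184, -0.002], [-0.184, 0.983, -0.004], [0.003, -0.004, -1.0]]
force: [0.1, -0.0, 0.6]
gripper_width: 0.0856
finger_force: 0.0
```

Emit:
{"name": "arm_command", "arguments": {"commands": [[[0,0,0,0,0,0],[0,0,0,0,0,0],[0,0,0,0,0,0],[0,0,0,0,0,0],[0,0,0,0,0,0]]], "fingers": -1, "squeeze": 35}}

```text
time_s: 41.35
eef_pos: [0.4284, 0.0452, 0.0355]
tool_rot: [[-0.983, -0.186, 0.003], [-0.186, 0.983, -0.005], [-0.002, -0.005, -1.0]]
force: [-2.6, -1.6, 2.6]
gripper_width: 0.0126
finger_force: 1.7
```

Emit:
{"name": "arm_command", "arguments": {"commands": [[[0,0,-0.5,0,0,0],[0,0,-1,0,0,0],[0,0,-1,0,0,0],[0,0,-1,0,0,0],[0,0,-1,0,0,0],[0,0,0,0,0,0]]]}}

```text
time_s: 41.95
eef_pos: [0.4306, 0.0459, 0.1507]
tool_rot: [[-0.983, -0.186, 0.01], [-0.186, 0.983, -0.005], [-0.009, -0.007, -1.0]]
force: [0.6, -0.1, -0.1]
gripper_width: 0.0001
finger_force: 0.0
```

```bash
python3 -c "
from plan import *
go(*C(.012,-.07),.04,100.8);level(100.8)"
```

```text
t 42.0 pos [0.4306 0.0459 0.1507] yaw 100.7 F [ 0.6 -0.1 -0.1] w 0.0001 | now-axes [ -0.91 -15.19   4.54] after-turn axes [ -0.88 -15.19   4.54] az -0.0
level rotvec units [-0.014  0.017 -0.003] up-axis shift units for +50mm [-0.02 -0.01 -2.  ]
```

The grasp missed, so the jar has probably been knocked aside. I'll look again, numerically.

```bash
python3 - <<'E'
from plan import *
s,t=jars()
for n,im,roi in(("scene",s,(150,150,420,330)),("top",t,(260,170,420,340))):
    hsv=cv2.cvtColor(im,cv2.COLOR_BGR2HSV)
    m=(im.max(2)<62);print(n,"dark",[(c.tolist(),st[:5].tolist()) for c,st in blobs(im,m,roi,60,3000)])
    g=cv2.inRange(hsv,(40,60,40),(90,255,255))>0;print("green",[(c.tolist(),st[:5].tolist()) for c,st in blobs(im,g,roi,20)])
    w=cv2.inRange(hsv,(0,0,140),(179,70,255))>0;print("white",[(c.tolist(),st[:5].tolist()) for c,st in blobs(im,w,roi,20)])
cv2.imwrite("pics/s13.png",s);cv2.imwrite("pics/t13.png",t)
E
```

```text
scene [317.2 213.7] 237 [0.4536 0.0494] 17.6
scene [310.1 251. ] 275 [0.5769 0.0537] 19.0
scene [250.6 273.5] 316 [ 0.6577 -0.0499] 20.3
top [375.9 201.1] 214 [ 0.6591 -0.0478] 16.4
top [323.7 284.9] 157 [0.4309 0.0519] 3.6
scene dark [([317.5, 156.8], [295, 150, 46, 25, 439]), ([209.6, 214.5], [201, 207, 18, 16, 212]), ([317.2, 213.7], [309, 206, 18, 16, 237]), ([177.0, 215.1], [169, 208, 17, 15, 208]), ([310.1, 251.0], [301, 243, 19, 18, 275]), ([250.6, 273.5], [241, 264, 21, 20, 316])]
green [([178.9, 223.3], [170, 217, 19, 11, 98]), ([210.6, 223.1], [202, 218, 18, 10, 94]), ([317.3, 222.9], [309, 218, 18, 9, 92]), ([317.0, 236.8], [309, 233, 17, 7, 58]), ([264.4, 259.6], [254, 245, 21, 31, 492]), ([309.9, 260.7], [301, 255, 19, 11, 98]), ([310.4, 274.7], [302, 271, 18, 7, 59]), ([251.9, 283.7], [242, 277, 21, 12, 112]), ([253.6, 297.9], [244, 293, 19, 9, 66])]
white [([212.9, 228.1], [202, 220, 20, 12, 112]), ([387.2, 230.4], [383, 220, 10, 23, 125]), ([181.4, 228.7], [171, 222, 20, 11, 110]), ([317.6, 229.9], [309, 223, 18, 13, 139]), ([388.0, 252.8], [382, 247, 14, 13, 92]), ([310.6, 267.7], [301, 260, 20, 14, 156]), ([252.6, 291.0], [242, 283, 22, 14, 157]), ([153.6, 327.0], [150, 324, 8, 6, 39])]
top dark [([375.9, 201.1], [368, 193, 17, 17, 214]), ([323.7, 284.9], [305, 277, 41, 14, 157])]
green [([372.5, 208.5], [366, 202, 16, 11, 57]), ([374.0, 233.8], [372, 228, 5, 13, 42]), ([417.4, 276.0], [416, 272, 4, 9, 20])]
white [([370.0, 211.8], [366, 207, 8, 9, 26]), ([262.1, 251.0], [260, 245, 6, 12, 48]), ([415.7, 278.2], [413, 272, 7, 13, 46])]
```

Jar3 is still standing but now at about (0.4536, 0.049). I'll regrasp it.

Emit:
{"name": "arm_command", "arguments": {"commands": [[[0,0,0,0,0,0],[0,0,0,0,0,0],[0,0,0,0,0,0],[0,0,0,0,0,0],[0,0,0,0,0,0]]], "fingers": 1}}

```text
time_s: 42.55
eef_pos: [0.428, 0.0459, 0.1472]
tool_rot: [[-0.983, -0.185, 0.002], [-0.185, 0.983, -0.004], [-0.001, -0.005, -1.0]]
force: [-0.3, 0.6, -0.0]
gripper_width: 0.0722
finger_force: 0.0
```

```bash
python3 -c "
from plan import *
jars()
go(.4536,.049,.034,100.8);level(100.8)"
```

```text
scene [317.1 213.8] 236 [0.4536 0.0494] 17.6
scene [310.2 251. ] 276 [0.5769 0.0537] 18.9
scene [250.6 273.5] 317 [ 0.6577 -0.05  ] 20.3
top [375.5 200.9] 224 [ 0.6604 -0.0469] 16.5
top [320.7 284.6] 210 [0.4261 0.0506] -1.6
t 42.6 pos [0.4281 0.0459 0.1473] yaw 100.7 F [0.2 0.1 0.4] w 0.0847 | now-axes [-1.02 -0.04  4.54] after-turn axes [-1.02 -0.05  4.54] az -0.0
level rotvec units [-0.01   0.003 -0.004] up-axis shift units for +50mm [-0.   -0.01 -2.  ]
```

Emit:
{"name": "arm_command", "arguments": {"commands": [[[-0.5,0,0,0,0,0],[-0.52,-0.04,0.2,0,0,0],[0,0,1,0,0,0],[0,0,1,0,0,0],[0,0,1,0,0,0],[0,0,0.9,0,0,0],[0,0,0.4,0,0,0],[0,0,0,0,0,0]]]}}

```text
time_s: 43.45
eef_pos: [0.4533, 0.0493, 0.0336]
tool_rot: [[-0.983, -0.185, -0.0], [-0.185, 0.983, -0.004], [0.001, -0.004, -1.0]]
force: [0.1, -0.1, 0.6]
gripper_width: 0.0855
finger_force: 0.0
```

Emit:
{"name": "arm_command", "arguments": {"commands": [[[0,0,0,0,0,0],[0,0,0,0,0,0],[0,0,0,0,0,0],[0,0,0,0,0,0],[0,0,0,0,0,0]]], "fingers": -1, "squeeze": 35}}

```text
time_s: 43.95
eef_pos: [0.4546, 0.049, 0.0361]
tool_rot: [[-0.983, -0.185, 0.005], [-0.185, 0.983, -0.005], [-0.004, -0.006, -1.0]]
force: [0.1, -1.9, 6.6]
gripper_width: 0.0391
finger_force: 34.8
```

Emit:
{"name": "arm_command", "arguments": {"commands": [[[0,0,-0.5,0,0,0],[0,0,-1,0,0,0],[0,0,-1,0,0,0],[0,0,-1,0,0,0],[0,0,-1,0,0,0],[0,0,0,0,0,0]]]}}

```text
time_s: 44.55
eef_pos: [0.4556, 0.0494, 0.1507]
tool_rot: [[-0.983, -0.186, 0.009], [-0.186, 0.983, -0.005], [-0.008, -0.007, -1.0]]
force: [0.3, 0.2, -1.8]
gripper_width: 0.039
finger_force: 35.9
```

```bash
python3 -c "
from plan import *
go(*C(.012,-.07),.04,100.8);level(100.8)"
```

```text
t 44.5 pos [0.4556 0.0494 0.1507] yaw 100.7 F [ 0.3  0.2 -1.8] w 0.039 | now-axes [  0.09 -15.15   4.54] after-turn axes [  0.12 -15.15   4.54] az -0.0
level rotvec units [-0.014  0.016 -0.004] up-axis shift units for +50mm [-0.02 -0.01 -2.  ]
```

Emit:
{"name": "arm_command", "arguments": {"commands": [[[0,-0.6,0,0,0,0],[0,-0.97,0,0,0,0],[0,-0.97,0,0,0,0],[0,-0.97,0,0,0,0],[0,-0.97,0,0,0,0],[0,-0.97,0,0,0,0],[0,-0.97,0,0,0,0],[0,-0.97,0,0,0,0],[0,-0.97,0,0,0,0],[0,-0.97,0,0,0,0]]]}}

```text
time_s: 45.55
eef_pos: [0.496, -0.1802, 0.1473]
tool_rot: [[-0.983, -0.185, 0.001], [-0.185, 0.983, -0.003], [-0.0, -0.004, -1.0]]
force: [0.5, -0.5, -0.8]
gripper_width: 0.039
finger_force: 35.9
```

Emit:
{"name": "arm_command", "arguments": {"commands": [[[0.02,-0.97,0,0,0,0],[0.02,-0.97,0,0,0,0],[0.02,-0.97,0,0,0,0],[0.02,-0.97,0,0,0,0],[0.02,-0.97,0,0,0,0],[0.02,-0.97,0,0,0,0],[0,0,0.8,0,0,0],[0,0,0.8,0,0,0],[0,0,0,0,0,0],[0,0,0,0,0,0]]]}}

```text
time_s: 46.55
eef_pos: [0.5202, -0.3227, 0.1083]
tool_rot: [[-0.983, -0.185, 0.001], [-0.185, 0.983, -0.003], [-0.0, -0.003, -1.0]]
force: [-0.5, 0.0, -1.5]
gripper_width: 0.039
finger_force: 35.9
```

```bash
python3 -c "
from plan import *
go(*C(.012,-.07),.04,100.8);level(100.8)"
```

```text
t 46.5 pos [ 0.5202 -0.3227  0.1083] yaw 100.7 F [-0.5  0.  -1.5] w 0.039 | now-axes [-0.17 -0.06  2.73] after-turn axes [-0.17 -0.06  2.73] az -0.0
level rotvec units [-0.006  0.    -0.004] up-axis shift units for +50mm [-0.   -0.01 -2.  ]
```

Emit:
{"name": "arm_command", "arguments": {"commands": [[[-0.15,-0.06,0.6,0,0,0],[0,0,0.8,0,0,0],[0,0,0.6,0,0,0],[0,0,0.4,0,0,0],[0,0,0.15,0,0,0],[0,0,0,0,0,0]]]}}

```text
time_s: 47.15
eef_pos: [0.525, -0.3243, 0.0454]
tool_rot: [[-0.983, -0.186, 0.002], [-0.186, 0.983, -0.004], [-0.002, -0.005, -1.0]]
force: [-0.7, 0.0, -1.5]
gripper_width: 0.0394
finger_force: 35.9
```

Emit:
{"name": "arm_command", "arguments": {"commands": [[[0,0,0.1,0,0,0],[0,0,0.1,0,0,0],[0,0,0.05,0,0,0],[0,0,0,0,0,0]]]}}

```text
time_s: 47.55
eef_pos: [0.5252, -0.3247, 0.0402]
tool_rot: [[-0.983, -0.185, 0.003], [-0.185, 0.983, -0.005], [-0.002, -0.006, -1.0]]
force: [-1.2, 0.1, 1.2]
gripper_width: 0.0391
finger_force: 36.1
```

Emit:
{"name": "arm_command", "arguments": {"commands": [[[0,0,0.03,0,0,0],[0,0,0,0,0,0],[0,0,0,0,0,0],[0,0,-0.5,0,0,0],[0,0,-0.9,0,0,0],[0,0,-1,0,0,0],[0,0,-1,0,0,0],[0,0,-1,0,0,0],[0,0,0,0,0,0]]], "fingers": 0.25}}

```text
time_s: 48.45
eef_pos: [0.5267, -0.3256, 0.1539]
tool_rot: [[-0.983, -0.186, 0.009], [-0.186, 0.983, -0.01], [-0.007, -0.012, -1.0]]
force: [-0.6, -0.9, 0.6]
gripper_width: 0.0535
finger_force: 0.0
```

```bash
python3 -c "
from plan import *
jars()
go(.576,.0537,.15,100.8);level(100.8)"
```

```text
scene [310.5 251.1] 262 [0.5782 0.0546] 18.3
scene [250.7 273.7] 310 [ 0.6583 -0.0499] 20.3
top [375.8 201.2] 202 [ 0.6586 -0.0477] 15.8
top [328.5 227.9] 190 [0.5744 0.0531] 15.8
t 48.5 pos [ 0.525  -0.3242  0.1498] yaw 100.7 F [-0.5  0.4 -1.1] w 0.0537 | now-axes [-4.81 14.47 -0.09] after-turn axes [-4.84 14.46 -0.09] az -0.0
level rotvec units [-0.013  0.006 -0.004] up-axis shift units for +50mm [-0.01 -0.01 -2.  ]
```

Emit:
{"name": "arm_command", "arguments": {"commands": [[[-0.32,0.96,0,0,0,0],[-0.32,0.96,0,0,0,0],[-0.32,0.96,0,0,0,0],[-0.32,0.96,0,0,0,0],[-0.32,0.96,0,0,0,0],[-0.32,0.96,0,0,0,0],[-0.32,0.96,0,0,0,0],[-0.32,0.96,0,0,0,0],[-0.32,0.96,0,0,0,0],[-0.32,0.96,0,0,0,0]]], "fingers": 1}}

```text
time_s: 49.55
eef_pos: [0.5578, -0.0719, 0.1462]
tool_rot: [[-0.983, -0.185, -0.0], [-0.185, 0.983, -0.004], [0.001, -0.004, -1.0]]
force: [0.1, 0.3, 0.8]
gripper_width: 0.0851
finger_force: 0.0
```

Emit:
{"name": "arm_command", "arguments": {"commands": [[[-0.32,0.97,0,0,0,0],[-0.32,0.97,0,0,0,0],[-0.32,0.97,0,0,0,0],[-0.32,0.97,0,0,0,0],[-0.32,0.97,0,0,0,0],[0,0,0,0,0,0],[0,0,0,0,0,0]]]}}

```text
time_s: 50.25
eef_pos: [0.5748, 0.0536, 0.1459]
tool_rot: [[-0.982, -0.187, 0.0], [-0.187, 0.982, -0.005], [0.001, -0.005, -1.0]]
force: [0.3, -0.5, -0.1]
gripper_width: 0.0854
finger_force: 0.0
```

```bash
python3 -c "
from plan import *
jars()
go(.5765,.0537,.034,100.8);level(100.8)"
```

```text
scene [287.3 195.2] 326 [nan nan] inf
scene [333.9 197.2] 157 [0.3801 0.0556] -13.3
scene [310.3 251. ] 269 [0.5781 0.0546] 18.2
scene [250.6 273.5] 316 [ 0.6578 -0.05  ] 20.3
top [375.9 201.1] 217 [ 0.6592 -0.0474] 16.3
top [330.  223.1] 60 [0.5753 0.053 ] 12.7
t 50.4 pos [0.5751 0.0526 0.1464] yaw 100.7 F [-0.2 -0.8  0.5] w 0.0855 | now-axes [-0.06  0.06  4.49] after-turn axes [-0.06  0.06  4.49] az -0.0
level rotvec units [-0.01   0.    -0.005] up-axis shift units for +50mm [-0.   -0.01 -2.  ]h.py:27: RuntimeWarning: divide by zero encountered in scalar divide
  i=np.argmax(p>lv); return i-(p[i]-lv)/(p[i]-p[i-1])
h.py:8: RuntimeWarning: invalid value encountered in divide
  o,d=ray(n,uv);return (o+d*(z-o[2])/d[2])[:3]
```

Emit:
{"name": "arm_command", "arguments": {"commands": [[[-0.05,0.05,1,0,0,0],[0,0,1,0,0,0],[0,0,1,0,0,0],[0,0,1,0,0,0],[0,0,0.5,0,0,0],[0,0,0,0,0,0]]]}}

```text
time_s: 50.95
eef_pos: [0.5753, 0.0535, 0.0327]
tool_rot: [[-0.983, -0.184, -0.002], [-0.184, 0.983, -0.004], [0.002, -0.004, -1.0]]
force: [-0.9, 0.3, 0.4]
gripper_width: 0.0854
finger_force: 0.0
```

Emit:
{"name": "arm_command", "arguments": {"commands": [[[0,0,0,0,0,0],[0,0,0,0,0,0],[0,0,0,0,0,0],[0,0,0,0,0,0],[0,0,0,0,0,0]]], "fingers": -1, "squeeze": 35}}

```text
time_s: 51.45
eef_pos: [0.5778, 0.0541, 0.0359]
tool_rot: [[-0.983, -0.186, 0.005], [-0.186, 0.983, -0.005], [-0.004, -0.006, -1.0]]
force: [-0.8, -0.2, 6.3]
gripper_width: 0.039
finger_force: 34.9
```

Emit:
{"name": "arm_command", "arguments": {"commands": [[[0,0,-0.5,0,0,0],[0,0,-1,0,0,0],[0,0,-1,0,0,0],[0,0,-1,0,0,0],[0,0,-1,0,0,0],[0,0,0,0,0,0]]]}}

```text
time_s: 52.05
eef_pos: [0.5789, 0.0548, 0.1515]
tool_rot: [[-0.983, -0.186, 0.01], [-0.186, 0.983, -0.005], [-0.009, -0.007, -1.0]]
force: [1.7, -0.3, -1.7]
gripper_width: 0.0389
finger_force: 35.4
```

```bash
python3 -c "
from plan import *
go(*C(.066,.07),.04,100.8);level(100.8)"
```

```text
t 52.0 pos [0.5789 0.0548 0.1515] yaw 100.7 F [ 1.7 -0.3 -1.7] w 0.0389 | now-axes [ 2.83 -8.84  4.49] after-turn axes [ 2.85 -8.84  4.49] az -0.0
level rotvec units [-0.014  0.018 -0.003] up-axis shift units for +50mm [-0.02 -0.01 -2.  ]
```

Emit:
{"name": "arm_command", "arguments": {"commands": [[[0.28,-0.88,0,0,0,0],[0.28,-0.88,0,0,0,0],[0.28,-0.88,0,0,0,0],[0.28,-0.88,0,0,0,0],[0.28,-0.88,0,0,0,0],[0.28,-0.88,0,0,0,0],[0.28,-0.88,0,0,0,0],[0.28,-0.88,0,0,0,0],[0.28,-0.88,0,0,0,0],[0.28,-0.88,0,0,0,0]]]}}

```text
time_s: 53.05
eef_pos: [0.5477, -0.1748, 0.147]
tool_rot: [[-0.983, -0.185, 0.001], [-0.185, 0.983, -0.003], [-0.0, -0.004, -1.0]]
force: [0.0, 0.0, -1.0]
gripper_width: 0.0391
finger_force: 35.5
```

Emit:
{"name": "arm_command", "arguments": {"commands": [[[0,0,0.8,0,0,0],[0,0,0.8,0,0,0],[0,0,0,0,0,0],[0,0,0,0,0,0]]]}}

```text
time_s: 53.45
eef_pos: [0.5481, -0.1741, 0.1074]
tool_rot: [[-0.983, -0.186, 0.001], [-0.186, 0.983, -0.003], [-0.0, -0.004, -1.0]]
force: [0.9, 0.4, -0.7]
gripper_width: 0.0392
finger_force: 35.5
```

```bash
python3 -c "
from plan import *
go(*C(.066,.07),.04,100.8);level(100.8)"
```

```text
t 53.5 pos [ 0.5481 -0.1741  0.1074] yaw 100.7 F [ 0.9  0.4 -0.7] w 0.0392 | now-axes [-0.12 -0.09  2.7 ] after-turn axes [-0.12 -0.09  2.7 ] az -0.0
level rotvec units [-0.007  0.    -0.004] up-axis shift units for +50mm [-0.   -0.01 -2.  ]
```

Emit:
{"name": "arm_command", "arguments": {"commands": [[[-0.1,-0.09,0.6,0,0,0],[0,0,0.8,0,0,0],[0,0,0.6,0,0,0],[0,0,0.4,0,0,0],[0,0,0.15,0,0,0],[0,0,0,0,0,0]]]}}

```text
time_s: 54.05
eef_pos: [0.5518, -0.1765, 0.044]
tool_rot: [[-0.983, -0.186, 0.002], [-0.186, 0.983, -0.004], [-0.001, -0.005, -1.0]]
force: [0.1, -0.2, -1.0]
gripper_width: 0.0392
finger_force: 35.5
```

Emit:
{"name": "arm_command", "arguments": {"commands": [[[0,0,0.1,0,0,0],[0,0,0.08,0,0,0],[0,0,0.05,0,0,0],[0,0,0,0,0,0]]]}}

```text
time_s: 54.45
eef_pos: [0.5524, -0.1769, 0.0399]
tool_rot: [[-0.983, -0.185, 0.004], [-0.185, 0.983, -0.005], [-0.003, -0.006, -1.0]]
force: [-1.5, 1.2, 5.4]
gripper_width: 0.039
finger_force: 36.0
```

Jar 1 is on the floor. I'll release it and go to the last one, jar0, at (.6585,-.0487).

Emit:
{"name": "arm_command", "arguments": {"commands": [[[0,0,0,0,0,0],[0,0,0,0,0,0],[0,0,0,0,0,0],[0,0,-0.5,0,0,0],[0,0,-0.9,0,0,0],[0,0,-1,0,0,0],[0,0,-1,0,0,0],[0,0,-1,0,0,0],[0,0,0,0,0,0]]], "fingers": 0.25}}

```text
time_s: 55.35
eef_pos: [0.5538, -0.1773, 0.1534]
tool_rot: [[-0.983, -0.185, 0.01], [-0.186, 0.983, -0.008], [-0.008, -0.01, -1.0]]
force: [-0.7, -0.9, 0.4]
gripper_width: 0.0535
finger_force: 0.0
```

```bash
python3 -c "
from plan import *
s,t=jars()
hsv=cv2.cvtColor(s,cv2.COLOR_BGR2HSV)
print('orange',[(c,st[:5]) for c,st in blobs(s,cv2.inRange(hsv,(5,180,150),(20,255,255)),(230,190,340,330),60)])
go(.6585,-.0487,.15,100.8);level(100.8)"
```

```text
scene [250.7 273.6] 312 [ 0.6581 -0.05  ] 20.3
top [375.8 201. ] 211 [ 0.659  -0.0477] 16.1
orange [(array([295.2, 291.8]), array([285, 274,  21,  37, 698], dtype=int32))]
t 55.5 pos [ 0.5518 -0.1763  0.1497] yaw 100.7 F [-0.8  0.5 -0.6] w 0.0532 | now-axes [-5.14  4.22 -0.02] after-turn axes [-5.15  4.21 -0.02] az -0.0
level rotvec units [-0.012  0.006 -0.004] up-axis shift units for +50mm [-0.01 -0.01 -2.  ]
```

Emit:
{"name": "arm_command", "arguments": {"commands": [[[-0.85,0.7,0,0,0,0],[-0.85,0.7,0,0,0,0],[-0.86,0.7,0,0,0,0],[-0.86,0.7,0,0,0,0],[-0.86,0.7,0,0,0,0],[-0.86,0.7,0,0,0,0],[0,0,0,0,0,0],[0,0,0,0,0,0]]], "fingers": 1}}

```text
time_s: 56.25
eef_pos: [0.6575, -0.0485, 0.1466]
tool_rot: [[-0.982, -0.187, -0.0], [-0.187, 0.982, -0.004], [0.001, -0.004, -1.0]]
force: [-0.1, -0.7, 0.4]
gripper_width: 0.0855
finger_force: 0.0
```

```bash
python3 -c "
from plan import *
jars()
go(.6585,-.0487,.034,100.8);level(100.8)"
```

```text
scene [250.6 273.5] 316 [ 0.6578 -0.05  ] 20.3
t 56.4 pos [ 0.6573 -0.0496  0.1473] yaw 100.7 F [-0.4  0.5  0.7] w 0.0855 | now-axes [-0.06  0.05  4.53] after-turn axes [-0.06  0.05  4.53] az -0.0
level rotvec units [-0.009 -0.001 -0.005] up-axis shift units for +50mm [ 0.   -0.01 -2.  ]
```

Emit:
{"name": "arm_command", "arguments": {"commands": [[[-0.03,0.02,1,0,0,0],[0,0,1,0,0,0],[0,0,1,0,0,0],[0,0,1,0,0,0],[0,0,0.5,0,0,0],[0,0,0,0,0,0]]]}}

```text
time_s: 56.95
eef_pos: [0.6572, -0.0495, 0.0336]
tool_rot: [[-0.983, -0.184, -0.002], [-0.184, 0.983, -0.004], [0.003, -0.003, -1.0]]
force: [-0.7, -0.2, 0.3]
gripper_width: 0.0856
finger_force: 0.0
```

Emit:
{"name": "arm_command", "arguments": {"commands": [[[0,0,0,0,0,0],[0,0,0,0,0,0],[0,0,0,0,0,0],[0,0,0,0,0,0],[0,0,0,0,0,0]]], "fingers": -1, "squeeze": 35}}

```text
time_s: 57.45
eef_pos: [0.6604, -0.0495, 0.0374]
tool_rot: [[-0.983, -0.186, 0.006], [-0.186, 0.983, -0.006], [-0.004, -0.007, -1.0]]
force: [-0.6, -1.5, 6.0]
gripper_width: 0.0392
finger_force: 34.9
```

Emit:
{"name": "arm_command", "arguments": {"commands": [[[0,0,-0.5,0,0,0],[0,0,-1,0,0,0],[0,0,-1,0,0,0],[0,0,-1,0,0,0],[0,0,-1,0,0,0],[0,0,0,0,0,0]]]}}

```text
time_s: 58.05
eef_pos: [0.661, -0.0486, 0.1529]
tool_rot: [[-0.983, -0.186, 0.01], [-0.186, 0.983, -0.006], [-0.008, -0.008, -1.0]]
force: [0.5, 0.3, -1.1]
gripper_width: 0.0393
finger_force: 35.3
```

```bash
python3 -c "
from plan import *
go(*C(.066,0),.04,100.8);level(100.8)"
```

```text
t 58.0 pos [ 0.661  -0.0486  0.1529] yaw 100.7 F [ 0.5  0.3 -1.1] w 0.0393 | now-axes [ 5.29 -6.96  4.52] after-turn axes [ 5.3  -6.95  4.52] az -0.0
level rotvec units [-0.015  0.017 -0.003] up-axis shift units for +50mm [-0.02 -0.02 -2.  ]
```

Emit:
{"name": "arm_command", "arguments": {"commands": [[[0.65,-0.86,0,0,0,0],[0.65,-0.87,0,0,0,0],[0.65,-0.87,0,0,0,0],[0.65,-0.87,0,0,0,0],[0.65,-0.87,0,0,0,0],[0.65,-0.87,0,0,0,0],[0.65,-0.87,0,0,0,0],[0.65,-0.87,0,0,0,0],[0,0,0.5,0,0,0],[0,0,0,0,0,0]]]}}

```text
time_s: 59.05
eef_pos: [0.5616, -0.2426, 0.1336]
tool_rot: [[-0.983, -0.184, -0.002], [-0.184, 0.983, -0.001], [0.002, -0.001, -1.0]]
force: [0.1, -0.6, -1.6]
gripper_width: 0.0396
finger_force: 35.4
```

Emit:
{"name": "arm_command", "arguments": {"commands": [[[0,0,0.6,0,0,0],[0,0,0.5,0,0,0],[0,0,0,0,0,0],[0,0,0,0,0,0]]]}}

```text
time_s: 59.45
eef_pos: [0.5634, -0.2426, 0.1083]
tool_rot: [[-0.982, -0.186, 0.001], [-0.186, 0.982, -0.004], [-0.001, -0.004, -1.0]]
force: [0.6, -1.0, -0.9]
gripper_width: 0.0396
finger_force: 35.4
```

```bash
python3 -c "
from plan import *
go(*C(.066,0),.04,100.8);level(100.8)"
```

```text
t 59.5 pos [ 0.5634 -0.2426  0.1083] yaw 100.7 F [ 0.6 -1.  -0.9] w 0.0396 | now-axes [-0.02 -0.09  2.73] after-turn axes [-0.02 -0.09  2.73] az -0.0
level rotvec units [-0.008  0.001 -0.002] up-axis shift units for +50mm [-0.   -0.01 -2.  ]
```

Emit:
{"name": "arm_command", "arguments": {"commands": [[[0,-0.09,0.6,0,0,0],[0,0,0.8,0,0,0],[0,0,0.6,0,0,0],[0,0,0.4,0,0,0],[0,0,0.15,0,0,0],[0,0,0,0,0,0]]]}}

```text
time_s: 60.05
eef_pos: [0.5639, -0.246, 0.0446]
tool_rot: [[-0.983, -0.185, 0.002], [-0.185, 0.983, -0.004], [-0.001, -0.004, -1.0]]
force: [-0.6, -0.9, -0.8]
gripper_width: 0.0392
finger_force: 35.4
```

Emit:
{"name": "arm_command", "arguments": {"commands": [[[0,0,0.1,0,0,0],[0,0,0.08,0,0,0],[0,0,0.05,0,0,0],[0,0,0,0,0,0]]]}}

```text
time_s: 60.45
eef_pos: [0.5651, -0.2465, 0.0414]
tool_rot: [[-0.983, -0.185, 0.005], [-0.185, 0.983, -0.006], [-0.004, -0.007, -1.0]]
force: [-1.0, 1.1, 6.2]
gripper_width: 0.0391
finger_force: 34.6
```

Emit:
{"name": "arm_command", "arguments": {"commands": [[[0,0,0,0,0,0],[0,0,0,0,0,0],[0,0,0,0,0,0],[0,0,-0.5,0,0,0],[0,0,-0.9,0,0,0],[0,0,-1,0,0,0],[0,0,-1,0,0,0],[0,0,-1,0,0,0],[0,0,-1,0,0,0],[0,0,-1,0,0,0]]], "fingers": 0.25}}

```text
time_s: 61.45
eef_pos: [0.5636, -0.2452, 0.2014]
tool_rot: [[-0.983, -0.185, 0.003], [-0.185, 0.983, -0.005], [-0.002, -0.006, -1.0]]
force: [0.8, -0.6, 0.0]
gripper_width: 0.053
finger_force: 0.0
```

Emit:
{"name": "arm_command", "arguments": {"commands": [[[0.5,1,0,0,0,0],[0.5,1,0,0,0,0],[0.5,1,0,0,0,0],[0.5,1,0,0,0,0],[0.5,1,0,0,0,0],[0.5,1,0,0,0,0],[0.5,1,0,0,0,0],[0.5,1,0,0,0,0],[0.5,1,0,0,0,0],[0,0,0,0,0,0]]]}}

```text
time_s: 62.45
eef_pos: [0.4091, -0.0427, 0.1987]
tool_rot: [[-0.982, -0.187, 0.002], [-0.187, 0.982, -0.004], [-0.001, -0.004, -1.0]]
force: [-0.2, -0.9, 0.1]
gripper_width: 0.0531
finger_force: 0.0
```

```bash
python3 - <<'E'
from plan import *
s=cv2.cvtColor(bot.camera("scene"),cv2.COLOR_RGB2BGR);t=cv2.cvtColor(bot.camera("top"),cv2.COLOR_RGB2BGR)
c,sn=np.cos(np.radians(TH)),np.sin(np.radians(TH));R=np.array([[c,-sn],[sn,c]])
for n,im,roi in(("scene",s,(118,165,245,270)),("top",t,(395,215,515,325))):
    for ce,st in blobs(im,im.max(2)<62,roi,50,400):
        p,w=lid(n,im,ce,z=.072);print(n,ce,st[:5],"carrier",(R.T@(p-O)).round(4),w)
hsv=cv2.cvtColor(s,cv2.COLOR_BGR2HSV)
print("bottle",[(a,b[:5]) for a,b in blobs(s,cv2.inRange(hsv,(40,60,40),(90,255,255)),(235,225,300,300),200)])
print("grip",[(a.tolist(),b[:5].tolist()) for a,b in blobs(s,s.max(2)<100,(150,185,215,215),10)], "start",[(a.tolist(),b[:5].tolist()) for a,b in blobs(s,cv2.imread('pics/scene0.png').max(2)<100,(150,185,215,215),10)],"exp shut",proj("scene",[*C(-.055,-.0525),.053]))
print("parts",[a.tolist() for a,b in blobs(s,s.max(2)>110,(372,214,455,296),25)])
E
```

```text
scene [145.9 216.6] [137 210  19  15 213] carrier [ 0.0172 -0.0635] 17.7
top [453.2 249.6] [445 242  17  16 200] carrier [0.0687 0.011 ] 16.1
top [484.1 269. ] [476 262  17  15 203] carrier [ 0.0205 -0.0542] 16.4
top [455.7 271.8] [448 265  16  15 200] carrier [0.0165 0.013 ] 15.8
bottle [(array([263.9, 260.3]), array([254, 245,  20,  31, 525], dtype=int32))]
grip [([213.0, 188.9], [211, 185, 4, 8, 22]), ([161.7, 203.5], [157, 195, 10, 15, 82]), ([208.1, 210.9], [201, 207, 14, 8, 98]), ([151.6, 212.1], [150, 209, 5, 6, 22]), ([177.1, 211.3], [169, 208, 17, 7, 104])] start [([213.0, 189.1], [211, 185, 4, 8, 21]), ([170.0, 203.3], [166, 194, 9, 16, 76])] exp shut [160.6743777  201.29071151]
parts [[450.0, 220.7], [424.2, 230.4], [387.1, 231.1], [427.2, 254.3], [388.5, 253.6], [453.2, 251.5], [392.9, 280.9]]
```

```bash
python3 -c "
from cell import bot
print(bot.sign_off())"
```

```text
the job is handed in; nothing more can be done
None
```

I handed the job in at about 62 s; sign-off gave no verdict. The spindle is in the trough under the shut cover, all five jars were set on the floor of their own cells, and the other five parts are still in the tray with the bottle standing. My final camera check couldn't pick out all five jars, so for those I relied on each one touching down 4 mm higher than where I gripped it, the thickness of the carrier floor.

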